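# Change the water purifier's cartridges and reset its service counter

## Robot

A 7-joint arm with a two-finger parallel gripper is mounted at the origin on the work surface. World frame = base frame: x ahead of the robot, y to its left, z up, the work surface at z = 0. Lengths are in m, angles in rad, forces in N, time in s.
With the tool pointing down it reaches from about 0.4 to 0.875 m from the base axis. Payload 19.3 kg.
Tool frame: the origin (TCP) lies at the very end of the fingers, on their centre line; the grasp point (between the pads) lies 19 mm behind it; z points along the fingers, y is the line along which they close (so a half turn about z gives the same grasp; the last joint's range is limited). The gripper opens to 85 mm and grips with 20 to 120 N. Pads are 22 mm wide; open, the fingers measure 114 mm over their backs; the gripper's body (76 mm by 85 mm) begins 54 mm behind the grasp point. The pads swing forward as they close: fully open they stand 13 mm farther back than shut.
Start: joints at [-1.279, 0.521, -0.036, 1.599, 0.021, 1.021, -0.113], TCP at [0.221, 0.585, 0.231] pointing down, gripper open.
Joint ranges: [-2.91, 2.91], [-0.3, 2.13], [-1.5, 1.42], [0.17, 2.43], [-1.26, 4.41], [0.16, 1.93], [-2.52, 2.52]. Speed limits (rad/s): [1.89, 1.89, 2.39, 2.39, 3.01, 3.01, 3.01].

## Interface

Orientations are given as [roll, pitch, yaw] about the fixed x, y, z axes, in that order (R = Rz(yaw) Ry(pitch) Rx(roll)).
In Python, from workcell import bot gives the robot as it stands. The module is installed in compiled form; this text tells all that it offers.
- The arm moves only by the tool apply_moves, never from a script. Its arguments are lists of equal length, an entry for each row: "claw": the finger opening in m, from 0 to 0.0854; "xyz": the shift along the tool's x, y, z in m, a list of three; "twist": the turn, a rotation vector about the tool's x, y, z in rad, a list of three. A call has 1 to 20 rows; each row shifts and turns the commanded pose from where the row before left it, along the tool's axes as they then stand; what a row does not reach is not made up. A row lasts 1/10 s, in which the tool goes at most 50 mm and 8.59 degrees, less where a joint would pass 70% of its speed; a pose out of reach is approached as far as the arm can. A call with a gripper value outside its range is refused whole. The fingers move at their own pace and stop on an object; "force" is the grip in N (left out, the last holds). Time passes only in rows, so rows that do not move let the fingers close. It gives the time, the measured TCP pose, the force, the opening and the grip force at its end, in the units of the state.
- bot.observe(): the state, without advancing time (a new reading comes with each control period).
- bot.grab_frame(name): name is "side" or "top" or "wrist"; returns a dict with "img" (384x512x3 uint8, red, green, blue), "vfov" (degrees; the focal length in pixels is half the picture's height over the tangent of half this angle, whatever the lens; pixels are square), "cx", "cy" (the principal point, pixels), "distortion" ([k1, k2, p1, p2, k3] as OpenCV has them; the pictures are not rectified), "view" (4x4, takes a point from world to camera coordinates). Camera axes: x right, y up, looking along -z (the intrinsics and any distortion apply to the point x, -y, -z); pixel columns grow to the right and rows downward; lengths in m; the calibration is good to about 2 mm. A picture is of the moment at which its call begins. There is no depth.
- bot.job_done(): hands the job in; it is judged then, once.
Trained networks look in the newest picture that a camera, given by its name, has taken for a name from the list of things; names that differ only in an ending like _2 or _b are one class to them, and where a whole thing is asked for, a point or a joint stands for the part that bears it (a point fixed in the world has none). Each returns a list of dicts, best first, with "score" (0 to 1); they miss things now and then, are a little off and sometimes report something else, mostly with a low value. They report only what shows in the picture. A call takes as long as a camera call. They do not tell look-alikes from the thing itself.
- bot.find_in(camera, query): "position" ([x, y, z] in m, in world coordinates, good to about 4 mm: the middle of the surface that is visible of it).
The state is a dict: "clock": time; "qpos": joint angles; "qd": joint speeds; "joint_efforts": joint torques, N m; "position": TCP position; "tool_rot": TCP orientation; "force": force on the tool from outside, world axes, zero at the start; "moment": the same for the moment, N m; "grip_width": finger opening in m; "finger_force": force on a finger pad.
Only numpy, scipy, OpenCV 4.12 (cv2) and the standard library are available. Lean on these libraries where they do the work, as an engineer would, in place of code of your own. Each camera call takes 0.05 s, during which the arm holds its last target. There are 200 camera calls.

## Task

Fit every cartridge that is on the bench into a bay of its own in the purifier base, ear over the rivet hole, and once a cartridge is in its bay push the pin of its plastic rivet down flush to lock it. When all of them are locked, take the stylus, press the recessed service key of the control unit fully in with it and keep it in for two seconds, then stand the stylus back in its rest. Do not knock over the flask or the beaker beside the work.

Things in the scene. Friction and masses are not known exactly. Their poses are not given: they have to be found in the camera images.
- cart1_mid (a point): Cartridge 1 (three or four are present; an absent one has no reading): white plastic block 46 (x) x 34 (y) x 46 (z) mm, about 140 g, upright on the bench. A low ear, 34 mm wide, 12 to 20 mm above the base, sticks out 34 mm at its +x side and carries a push rivet. Point: centre of the block, 23 mm above its underside; x towards the ear, z up. Grip it across the 34 mm width.
- cart1_rivet (a point): Cartridge 1's rivet: point on the rivet's axis at the top of its grey collar (20 mm diameter, 3 mm high, on the ear), 42 mm from the block's centre in +x, 23 mm above the block's underside. The black pin head (13 mm diameter) stands 8 mm above this point at first. Below the ear hangs the rivet's shank, 8 mm in diameter and 8 mm long.
- pin1 (a joint): How far the pin of cartridge 1's rivet is pushed in, m: 0 = standing 8 mm proud, 0.008 = its head level with the collar (flush, as far as it goes). Pushes straight down into the ear against about 7 N of friction and stays where it is left.
- cart2_mid (a point): Cartridge 2: same as cartridge 1, point and axes likewise.
- cart2_rivet (a point): Cartridge 2's rivet: point on the rivet's axis at the top of its grey collar (20 mm diameter, 3 mm high, on the ear), 42 mm from the block's centre in +x, 23 mm above the block's underside. The black pin head (13 mm diameter) stands 8 mm above this point at first. Below the ear hangs the rivet's shank, 8 mm in diameter and 8 mm long.
- pin2 (a joint): How far the pin of cartridge 2's rivet is pushed in, m: 0 = standing 8 mm proud, 0.008 = its head level with the collar (flush, as far as it goes). Pushes straight down into the ear against about 7 N of friction and stays where it is left.
- cart3_mid (a point): Cartridge 3: same as cartridge 1, point and axes likewise.
- cart3_rivet (a point): Cartridge 3's rivet: point on the rivet's axis at the top of its grey collar (20 mm diameter, 3 mm high, on the ear), 42 mm from the block's centre in +x, 23 mm above the block's underside. The black pin head (13 mm diameter) stands 8 mm above this point at first. Below the ear hangs the rivet's shank, 8 mm in diameter and 8 mm long.
- pin3 (a joint): How far the pin of cartridge 3's rivet is pushed in, m: 0 = standing 8 mm proud, 0.008 = its head level with the collar (flush, as far as it goes). Pushes straight down into the ear against about 7 N of friction and stays where it is left.
- cart4_mid (a point): Cartridge 4: same as cartridge 1, point and axes likewise.
- cart4_rivet (a point): Cartridge 4's rivet: point on the rivet's axis at the top of its grey collar (20 mm diameter, 3 mm high, on the ear), 42 mm from the block's centre in +x, 23 mm above the block's underside. The black pin head (13 mm diameter) stands 8 mm above this point at first. Below the ear hangs the rivet's shank, 8 mm in diameter and 8 mm long.
- pin4 (a joint): How far the pin of cartridge 4's rivet is pushed in, m: 0 = standing 8 mm proud, 0.008 = its head level with the collar (flush, as far as it goes). Pushes straight down into the ear against about 7 N of friction and stays where it is left.
- bay1 (a point): Bay 1 of the purifier base, a fixed white tray 106 x 284 x 21 mm high with four bays in a row along its y, 68 mm apart. A bay is a nest 51 (x) x 39 (y) mm, its floor 10 mm above the bench, 11 mm below the tray's top. Point: where a seated cartridge's block centre lies, 33 mm above the bench. x points to the bay's rivet hole; the cartridge's x must point the same way.
- bay2 (a point): Bay 2 of the same base, point and axes as for bay 1. Every bay has a 15 mm square rivet hole in the tray's top face, 42 mm from the bay's centre in +x; the rivet's shank goes in with room to spare, and a seated cartridge's ear lies 1 mm above the tray.
- bay3 (a point): Bay 3 of the same base, point and axes as for bay 1. Every bay has a 15 mm square rivet hole in the tray's top face, 42 mm from the bay's centre in +x; the rivet's shank goes in with room to spare, and a seated cartridge's ear lies 1 mm above the tray.
- bay4 (a point): Bay 4 of the same base, point and axes as for bay 1. Every bay has a 15 mm square rivet hole in the tray's top face, 42 mm from the bay's centre in +x; the rivet's shank goes in with room to spare, and a seated cartridge's ear lies 1 mm above the tray.
- stylus_mid (a point): Stylus, upright in its rest, 40 g: round black handle 18 mm in diameter on a 26 mm collar (4 mm thick), together 60 mm long, and below the collar a steel tip 6 mm in diameter, 25 mm long. Point at the middle of the handle: 30 mm above the collar's underside, 55 mm above the end of the tip, 30 mm below the handle's top. z up along it.
- rest_home (a point): Where the stylus's middle point lies when it stands in its rest, 70 mm above the bench. The rest is a fixed aluminium block 64 x 64 x 40 mm high with a 13 mm square vertical hole, 32 mm deep, in the centre of its top; the tip goes in the hole and the collar sits on the top face.
- key_face (a point): Centre of the top face of the service key when not pressed: round, grey, 11 mm in diameter, at the bottom of a 14 mm square well, 8 mm below the top of the control unit (fixed white box 90 x 80 x 45 mm high with a dark display). The point is 37 mm above the bench and does not move with the key. Pressed straight down.
- key (a joint): How far the service key is pressed, m: 0 released, 0.004 fully in; springs back. It starts to move at about 1.4 N and is fully in at about 5 N.
- flask_mid (a point): Conical glass flask, 72 mm across the foot, 92 mm high; point 46 mm up its axis. Bystander.
- beaker_mid (a point): Glass beaker, 68 mm across, 85 mm high; point 42 mm up its axis. Bystander.
Things that resemble listed ones, but are neither listed nor needed, are in the scene too. What is shaped like the part that bears cart2_mid but yellow is not meant. What is shaped like the part that bears cart1_mid but blue is not meant.

How it is judged:
On the way, in this order (a step that is already met when the one before it is completed fails the run):
1. every cartridge present sits in a bay with its rivet pin flush (((distance between cart1_mid and bay1 below 0.006 m and x of cart1_rivet in the frame of bay1 above 0.034 m and y of cart1_rivet in the frame of bay1 between -0.008 and 0.008 m) or (distance between cart1_mid and bay2 below 0.006 m and x of cart1_rivet in the frame of bay2 above 0.034 m and y of cart1_rivet in the frame of bay2 between -0.008 and 0.008 m) or (distance between cart1_mid and bay3 below 0.006 m and x of cart1_rivet in the frame of bay3 above 0.034 m and y of cart1_rivet in the frame of bay3 between -0.008 and 0.008 m) or (distance between cart1_mid and bay4 below 0.006 m and x of cart1_rivet in the frame of bay4 above 0.034 m and y of cart1_rivet in the frame of bay4 between -0.008 and 0.008 m)) and value of joint each of pin1, pin2, pin3, pin4 above 0.0065 m and ((distance between cart2_mid and bay1 below 0.006 m and x of cart2_rivet in the frame of bay1 above 0.034 m and y of cart2_rivet in the frame of bay1 between -0.008 and 0.008 m) or (distance between cart2_mid and bay2 below 0.006 m and x of cart2_rivet in the frame of bay2 above 0.034 m and y of cart2_rivet in the frame of bay2 between -0.008 and 0.008 m) or (distance between cart2_mid and bay3 below 0.006 m and x of cart2_rivet in the frame of bay3 above 0.034 m and y of cart2_rivet in the frame of bay3 between -0.008 and 0.008 m) or (distance between cart2_mid and bay4 below 0.006 m and x of cart2_rivet in the frame of bay4 above 0.034 m and y of cart2_rivet in the frame of bay4 between -0.008 and 0.008 m)) and ((distance between cart3_mid and bay1 below 0.006 m and x of cart3_rivet in the frame of bay1 above 0.034 m and y of cart3_rivet in the frame of bay1 between -0.008 and 0.008 m) or (distance between cart3_mid and bay2 below 0.006 m and x of cart3_rivet in the frame of bay2 above 0.034 m and y of cart3_rivet in the frame of bay2 between -0.008 and 0.008 m) or (distance between cart3_mid and bay3 below 0.006 m and x of cart3_rivet in the frame of bay3 above 0.034 m and y of cart3_rivet in the frame of bay3 between -0.008 and 0.008 m) or (distance between cart3_mid and bay4 below 0.006 m and x of cart3_rivet in the frame of bay4 above 0.034 m and y of cart3_rivet in the frame of bay4 between -0.008 and 0.008 m)) and ((distance between cart4_mid and bay1 below 0.006 m and x of cart4_rivet in the frame of bay1 above 0.034 m and y of cart4_rivet in the frame of bay1 between -0.008 and 0.008 m) or (distance between cart4_mid and bay2 below 0.006 m and x of cart4_rivet in the frame of bay2 above 0.034 m and y of cart4_rivet in the frame of bay2 between -0.008 and 0.008 m) or (distance between cart4_mid and bay3 below 0.006 m and x of cart4_rivet in the frame of bay3 above 0.034 m and y of cart4_rivet in the frame of bay3 between -0.008 and 0.008 m) or (distance between cart4_mid and bay4 below 0.006 m and x of cart4_rivet in the frame of bay4 above 0.034 m and y of cart4_rivet in the frame of bay4 between -0.008 and 0.008 m))), for 0.2 s.
2. the service key is held fully in with the stylus (value of joint key above 0.003 m and contact force between stylus and key above 0.5 N), for 1 s.
At the end, for the whole second after the job is handed in: Every cartridge present sits in a bay (block centre within 6 mm of the bay's point, its rivet over the bay's rivet hole, within 8 mm) with its pin at least 6.5 mm of its 8 mm in; the stylus stands in its rest within 8 mm and 0.15 rad; the key is released; all at rest (all of step 1 and distance between stylus_mid and rest_home below 0.008 m and angle between stylus_mid's own z axis and vertical below 0.15 rad and value of joint key below 0.001 m and linear speed of each of stylus, cart1, cart2, cart3, cart4 below 0.02 m/s); the robot touches nothing.
It fails at once if the fingers push in the pin of cartridge 1 while it is out of the bays (contact force between the fingers and pin1 above 3 N and value of joint pin1 above 0.004 m and not ((distance between cart1_mid and bay1 below 0.012 m and x of cart1_rivet in the frame of bay1 above 0.034 m and y of cart1_rivet in the frame of bay1 between -0.008 and 0.008 m) or (distance between cart1_mid and bay2 below 0.012 m and x of cart1_rivet in the frame of bay2 above 0.034 m and y of cart1_rivet in the frame of bay2 between -0.008 and 0.008 m) or (distance between cart1_mid and bay3 below 0.012 m and x of cart1_rivet in the frame of bay3 above 0.034 m and y of cart1_rivet in the frame of bay3 between -0.008 and 0.008 m) or (distance between cart1_mid and bay4 below 0.012 m and x of cart1_rivet in the frame of bay4 above 0.034 m and y of cart1_rivet in the frame of bay4 between -0.008 and 0.008 m))).
It fails at once if the fingers push in the pin of cartridge 2 while it is out of the bays (contact force between the fingers and pin2 above 3 N and value of joint pin2 above 0.004 m and not ((distance between cart2_mid and bay1 below 0.012 m and x of cart2_rivet in the frame of bay1 above 0.034 m and y of cart2_rivet in the frame of bay1 between -0.008 and 0.008 m) or (distance between cart2_mid and bay2 below 0.012 m and x of cart2_rivet in the frame of bay2 above 0.034 m and y of cart2_rivet in the frame of bay2 between -0.008 and 0.008 m) or (distance between cart2_mid and bay3 below 0.012 m and x of cart2_rivet in the frame of bay3 above 0.034 m and y of cart2_rivet in the frame of bay3 between -0.008 and 0.008 m) or (distance between cart2_mid and bay4 below 0.012 m and x of cart2_rivet in the frame of bay4 above 0.034 m and y of cart2_rivet in the frame of bay4 between -0.008 and 0.008 m))).
It fails at once if the fingers push in the pin of cartridge 3 while it is out of the bays (contact force between the fingers and pin3 above 3 N and value of joint pin3 above 0.004 m and not ((distance between cart3_mid and bay1 below 0.012 m and x of cart3_rivet in the frame of bay1 above 0.034 m and y of cart3_rivet in the frame of bay1 between -0.008 and 0.008 m) or (distance between cart3_mid and bay2 below 0.012 m and x of cart3_rivet in the frame of bay2 above 0.034 m and y of cart3_rivet in the frame of bay2 between -0.008 and 0.008 m) or (distance between cart3_mid and bay3 below 0.012 m and x of cart3_rivet in the frame of bay3 above 0.034 m and y of cart3_rivet in the frame of bay3 between -0.008 and 0.008 m) or (distance between cart3_mid and bay4 below 0.012 m and x of cart3_rivet in the frame of bay4 above 0.034 m and y of cart3_rivet in the frame of bay4 between -0.008 and 0.008 m))).
It fails at once if the fingers push in the pin of cartridge 4 while it is out of the bays (contact force between the fingers and pin4 above 3 N and value of joint pin4 above 0.004 m and not ((distance between cart4_mid and bay1 below 0.012 m and x of cart4_rivet in the frame of bay1 above 0.034 m and y of cart4_rivet in the frame of bay1 between -0.008 and 0.008 m) or (distance between cart4_mid and bay2 below 0.012 m and x of cart4_rivet in the frame of bay2 above 0.034 m and y of cart4_rivet in the frame of bay2 between -0.008 and 0.008 m) or (distance between cart4_mid and bay3 below 0.012 m and x of cart4_rivet in the frame of bay3 above 0.034 m and y of cart4_rivet in the frame of bay3 between -0.008 and 0.008 m) or (distance between cart4_mid and bay4 below 0.012 m and x of cart4_rivet in the frame of bay4 above 0.034 m and y of cart4_rivet in the frame of bay4 between -0.008 and 0.008 m))).
It fails at once if the flask or the beaker is knocked over (angle between any of flask_mid, beaker_mid's own z axis and vertical above 0.6 rad).
Of cart1, cart2, cart3, cart4 only 3 to 4 are there at a start; the rules pass over those that are not, and their reading is None.
At some moment in a run one of cart1, cart2, cart3, cart4 may be knocked a few centimetres aside while the robot is not near it.
It also fails if it takes over 210 s, if anything falls off the work surface, if the arm or the gripper's body presses on something with over 40 N, if the wrist force passes 120 N, or if a joint passes its speed limit or range.

## Working session

There is one attempt and no reset: what is moved stays moved. The work goes in short steps, Python scripts to look and compute and a tool call to move; the robot and the scene stay as the last step left them, time stands still between calls to the robot, and variables do not carry over. Pictures are saved under pics/ and viewed, at most 14 in all, crops included, and the job is handed in when it is done.

Besides the shell and the picture viewer there is one more tool, called after "Call:" in YAML: its name, and indented under it one key for each argument. apply_moves: Moves the arm, as the interface text tells. Its arguments: {"type":"object","properties":{"claw":{"type":"array"},"xyz":{"type":"array"},"twist":{"type":"array"},"force":{"type":"number"}},"required":["claw","xyz","twist"]}

```bash
mkdir -p pics; cat > h.py <<'E'
import numpy as np, cv2
from workcell import bot
def K(f):
    fl=f["img"].shape[0]/2/np.tan(np.radians(f["vfov"])/2)
    return np.array([[fl,0,f["cx"]],[0,fl,f["cy"]],[0,0,1.]]),np.array(f["distortion"],float)
def world(f,u,v,z):
    k,d=K(f); p=cv2.undistortPoints(np.array([[[u,v]]],float),k,d)[0,0]
    V=np.array(f["view"]); R=V[:3,:3];t=V[:3,3]
    ray=R.T@np.array([p[0],-p[1],-1.]); c=-R.T@t
    return c+ray*(z-c[2])/ray[2]
def pix(f,P):
    k,d=K(f); V=np.array(f["view"]); q=V[:3,:3]@np.array(P,float)+V[:3,3]
    return cv2.projectPoints(np.array([[q[0],-q[1],-q[2]]]),np.zeros(3),np.zeros(3),k,d)[0][0,0]
def save(f,n,crop=None,s=1):
    im=f["img"][...,::-1]
    if crop: a,b,c,d=crop; im=im[b:d,a:c]
    cv2.imwrite("pics/"+n,cv2.resize(im,None,fx=s,fy=s,interpolation=cv2.INTER_CUBIC))
E
python3 - <<'E'
from h import *
np.set_printoptions(precision=4,suppress=True)
for c in("top","side"):
    f=bot.grab_frame(c); save(f,c+"0.png",None,1.5); np.save(c+"0.npy",f,allow_pickle=True)
    print(c,f["vfov"],f["cx"],f["cy"],f["distortion"]); print(np.array(f["view"]))
    for q in("cart1_mid","cart1_rivet","pin1","stylus_mid","bay1","rest_home","key_face","key","flask_mid","beaker_mid"):
        try: r=bot.find_in(c,q)
        except Exception as e: print(q,e); continue
        print(q,[(round(x["score"],2),np.round(x["position"],3).tolist(),pix(f,x["position"]).round().tolist()) for x in r])
s=bot.observe(); print(s)
E
```

```text
top 42.60650758598575 255.91725062165906 196.85735964463214 [-0.0244  0.      0.      0.      0.    ]
[[ 0.0059 -0.9999  0.0096  0.0011]
 [ 0.9983  0.0065  0.0587 -0.5004]
 [-0.0587  0.0092  0.9982 -1.2862]
 [ 0.      0.      0.      1.    ]]
cart1_mid [(0.82, [0.361, -0.042, 0.043], [274.0, 251.0]), (0.64, [0.482, 0.074, 0.052], [229.0, 203.0])]
cart1_rivet [(0.73, [0.362, -0.04, 0.045], [273.0, 250.0]), (0.66, [0.484, 0.072, 0.045], [230.0, 202.0])]
pin1 [(0.53, [0.56, 0.302, 0.042], [141.0, 173.0])]
stylus_mid [(0.61, [0.614, -0.291, 0.076], [373.0, 151.0]), (0.58, [0.464, 0.291, 0.041], [145.0, 210.0])]
bay1 [(0.74, [0.637, 0.01, 0.022], [254.0, 145.0])]
rest_home [(0.58, [0.615, -0.291, 0.034], [368.0, 154.0])]
key_face [(0.81, [0.561, 0.302, 0.046], [141.0, 172.0])]
key [(0.53, [0.486, 0.067, 0.047], [232.0, 201.0])]
flask_mid [(0.63, [0.496, 0.416, 0.038], [97.0, 197.0])]
beaker_mid [(0.83, [0.517, -0.446, 0.048], [430.0, 191.0])]
side 55.08869034994116 256.5857119912359 187.07622314181782 [-0.035  0.     0.     0.     0.   ]
[[ 0.933  -0.3595 -0.0191 -0.4573]
 [ 0.1939  0.456
[... 707 characters left out ...]
 0.408, 0.031], [220.0, 151.0]), (0.46, [0.605, -0.311, 0.038], [345.0, 251.0])]
beaker_mid [(0.68, [0.511, -0.441, 0.054], [342.0, 294.0]), (0.28, [0.636, -0.019, 0.02], [302.0, 198.0])]
{'clock': 1.1, 'qpos': array([-1.2792,  0.5214, -0.0363,  1.5995,  0.0212,  1.0211, -0.1128]), 'qd': array([-0.0005,  0.0003, -0.001 ,  0.001 , -0.0008,  0.0004,  0.0018]), 'joint_efforts': array([  0.0016, -92.6844,   1.9791, -37.0261,   0.0182,   0.0017,
         0.    ]), 'position': array([0.2213, 0.5845, 0.2313]), 'tool_rot': array([3.1416, 0.    , 2.7797]), 'force': array([ 0.5667, -0.1686, -0.2653]), 'moment': array([-0.0005, -0.0213, -0.0078]), 'finger_force': 0.0, 'grip_width': 0.08567660366471765}
```

View pics/top0.png

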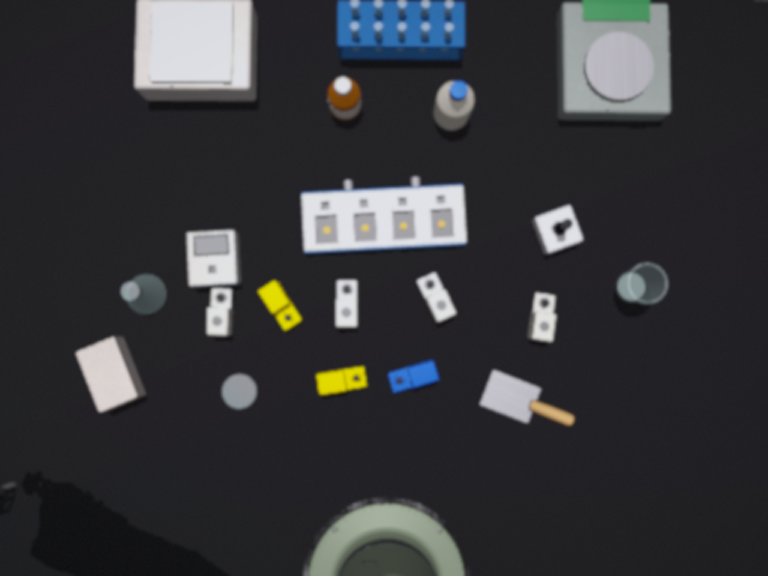

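View pics/side0.png

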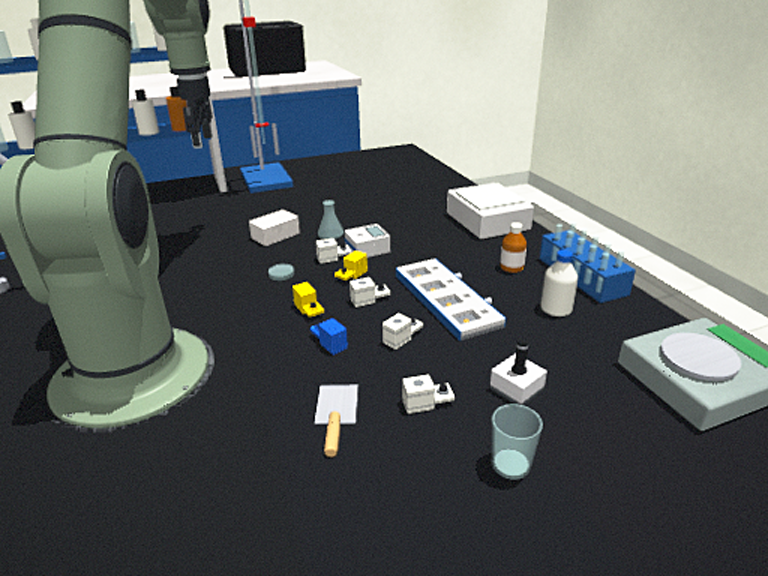

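```bash
python3 - <<'E'
from h import *
f=np.load("top0.npy",allow_pickle=True).item(); save(f,"crop1.png",(120,115,400,235),2.8)
im=f["img"].astype(int)
w=((im.min(2)>95)&(im.max(2)-im.min(2)<40)).astype(np.uint8)
n,l,st,ce=cv2.connectedComponentsWithStats(w)
for i in range(1,n):
    if 60<st[i,4]<12000:
        r=cv2.minAreaRect(np.argwhere(l==i)[:,::-1].astype(np.float32))
        print(st[i].tolist(),ce[i].round(1),[np.round(x,1) for x in r], world(f,*ce[i],.03).round(3))
E
```

```text
[89, 0, 80, 61, 4734] [128.5  29.7] [array([128.5,  30. ]), array([60., 79.]), np.float64(90.0)] [0.944 0.347 0.03 ]
[375, 2, 72, 74, 4708] [410.4  41.8] [array([410.5,  38.5]), array([73., 71.]), np.float64(90.0)] [ 0.919 -0.407  0.03 ]
[222, 50, 13, 13, 126] [228.1  56.3] [array([228.,  56.]), array([12., 12.]), np.float64(90.0)] [0.873 0.081 0.03 ]
[291, 54, 25, 25, 379] [302.3  67.9] [array([303.,  66.]), array([24., 24.]), np.float64(90.0)] [ 0.844 -0.117  0.03 ]
[200, 117, 112, 51, 4307] [255.4 144.4] [array([255.3, 141.2]), array([ 46.9, 110.2]), np.float64(87.1)] [0.638 0.006 0.03 ]
[356, 136, 33, 33, 672] [372.  152.3] [array([372.2, 152.2]), array([27.5, 27.1]), np.float64(69.0)] [ 0.619 -0.301  0.03 ]
[124, 153, 35, 71, 1757] [142.2 181.8] [array([141., 188.]), array([70., 34.]), np.float64(90.0)] [0.537 0.302 0.03 ]
[412, 176, 18, 24, 287] [420.7 190. ] [array([420.5, 187.5]), array([23., 17.]), np.float64(90.0)] [ 0.52  -0.429  0.03 ]
[277, 181, 28, 34, 504] [290.7 197.6] [array([290.7, 197.4]), array([32.6, 16.1]), np.float64(63.4)] [ 0.498 -0.086  0.03 ]
[81, 187, 12, 14, 132] [ 86.5 193.5] [array([ 86.5, 193.5]), array([13., 11.]), np.float64(90.0)] [0.505 0.447 0.03 ]
[223, 186, 16, 33, 503] [230.7 202.2] [array([230.5, 202. ]), array([32., 15.]), np.float64(90.0)] [0.485 0.07  0.03 ]
[354, 194, 18, 34, 496] [362.2 211.2] [array([362.7, 210.7]), array([16.6, 32.8]), np.float64(3.0)] [ 0.464 -0.274  0.03 ]
[50, 224, 42, 51, 1329] [ 70.8 249.2] [array([ 70.8, 249.2]), array([44.8, 29.9]), np.float64(68.2)] [0.36  0.484 0.03 ]
[320, 246, 41, 36, 918] [339.4 263.6] [array([339.8, 263.7]), array([35.8, 26.3]), np.float64(21.0)] [ 0.327 -0.214  0.03 ]
[148, 249, 23, 24, 422] [159.1 260.4] [array([159.3, 260.3]), array([21.9, 22.6]), np.float64(45.0)] [0.333 0.254 0.03 ]
[203, 335, 106, 49, 2415] [256.7 357.6] [array([255.5, 359. ]), array([ 48., 105.]), np.float64(90.0)] [ 0.086 -0.     0.03 ]
```

View pics/crop1.png

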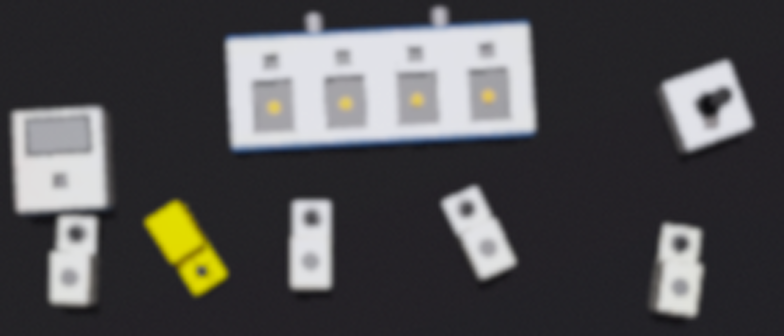

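The four white cartridges at top (145,208), (230,202), (291,198) and (362,211) fit the description. The ones at (186,203) and (228,254) are yellow and the one at (276,251) is blue, so they are decoys. I'll move up for a wrist-camera view.

Call:
apply_moves:
  claw: [0.085,0.085,0.085,0.085,0.085,0.085,0.085,0.085,0.085,0.085,0.085,0.085,0.085,0.085,0.085,0.085,0.085,0.085,0.085,0.085]
  xyz:
    - [0,0,0]
    - [0,0,0]
    - [0,0,0]
    - [-0.02,-0.035,-0.01]
    - [-0.02,-0.035,-0.01]
    - [-0.02,-0.035,-0.01]
    - [-0.02,-0.035,-0.01]
    - [-0.02,-0.035,-0.01]
    - [-0.02,-0.035,-0.01]
    - [-0.02,-0.035,-0.01]
    - [-0.02,-0.035,-0.01]
    - [-0.02,-0.035,-0.01]
    - [-0.02,-0.035,-0.01]
    - [-0.02,-0.035,-0.01]
    - [-0.02,-0.035,-0.01]
    - [-0.02,-0.035,-0.01]
    - [-0.02,-0.035,-0.01]
    - [-0.02,-0.035,-0.01]
    - [-0.02,-0.035,-0.01]
    - [0,0,0]
  twist:
    - [0,0,-0.12]
    - [0,0,-0.12]
    - [0,0,-0.12]
    - [0,0,0]
    - [0,0,0]
    - [0,0,0]
    - [0,0,0]
    - [0,0,0]
    - [0,0,0]
    - [0,0,0]
    - [0,0,0]
    - [0,0,0]
    - [0,0,0]
    - [0,0,0]
    - [0,0,0]
    - [0,0,0]
    - [0,0,0]
    - [0,0,0]
    - [0,0,0]
    - [0,0,0]

```text
clock: 3.1
position: [0.542, 0.0189, 0.3923]
tool_rot: [-3.14, 0.002, 3.134]
force: [-0.5, 0.6, -0.4]
grip_width: 0.085
finger_force: 0.0
```

```bash
python3 - <<'E'
from h import *
np.set_printoptions(precision=4,suppress=True)
s=bot.observe(); print(s["clock"],s["position"],s["tool_rot"],s["qpos"])
f=bot.grab_frame("wrist"); np.save("w1.npy",f,allow_pickle=True); save(f,"w1.png",None,1.5)
V=np.array(f["view"]); print(f["vfov"],f["distortion"],V,-V[:3,:3].T@V[:3,3])
E
```

```text
3.1 [0.542  0.0189 0.3923] [-3.1399  0.002   3.1336] [-0.2992  0.2556  0.1975  1.596  -0.0496  1.2933  1.4684]
63.91385403753199 [-0.0709  0.      0.      0.      0.    ] [[ 0.0077  1.     -0.0017 -0.0225]
 [-0.9479  0.0067 -0.3184  0.607 ]
 [-0.3184  0.0041  0.9479 -0.3597]
 [ 0.      0.      0.      1.    ]] [0.461  0.0199 0.5342]
```

View pics/w1.png

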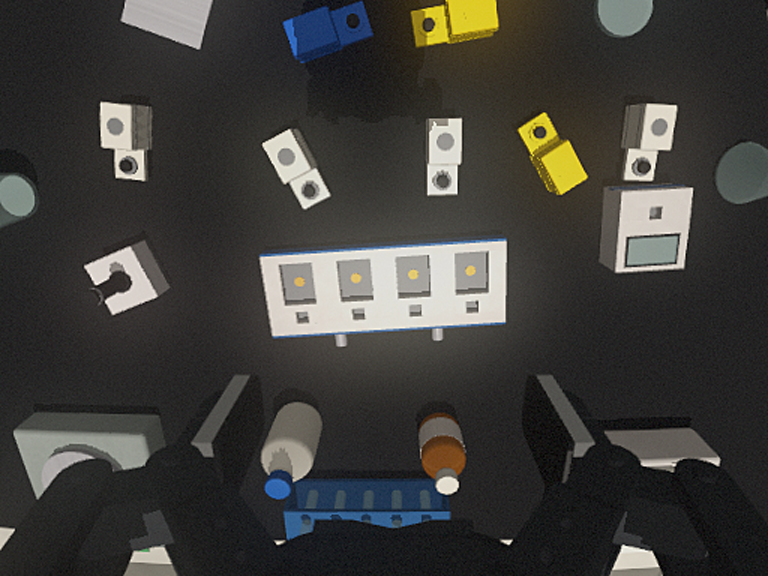

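The wrist picture (1.5x) shows the white cartridges at (125,140), (297,168), (444,157) and (651,140). The tray is around (385,285) with its holes on the far (+x) side, the rest is at (125,278), and the unit is at (650,228) with its key at (656,212). Next I'll fit poses by silhouette.

```bash
cat > fit.py <<'E'
from h import *
from scipy.optimize import minimize
S=4
def box(x0,x1,y0,y1,z0,z1): return np.array([[a,b,c] for a in(x0,x1) for b in(y0,y1) for c in(z0,z1)])
CART=[box(-.023,.023,-.017,.017,0,.046),box(.023,.057,-.017,.017,.012,.020)]
def proj(f,P):
    k,d=K(f); V=np.array(f["view"]); q=P@V[:3,:3].T+V[:3,3]
    return cv2.projectPoints(q*[1,-1,-1],np.zeros(3),np.zeros(3),k,d)[0][:,0]
def fit(f,boxes,x,y,yaw,z=0,thr=60,m=12):
    """silhouette fit of white boxes: x,y,yaw"""
    T=lambda p:[b@np.array([[np.cos(p[2]),-np.sin(p[2]),0],[np.sin(p[2]),np.cos(p[2]),0],[0,0,1]]).T+[p[0],p[1],z] for b in boxes]
    uv=np.vstack([proj(f,b) for b in T((x,y,yaw))]); a=np.maximum(np.floor(uv.min(0)-m),0).astype(int); e=np.ceil(uv.max(0)+m).astype(int)
    im=f["img"][a[1]:e[1],a[0]:e[0]].astype(np.float32); im=cv2.resize(im,None,fx=S,fy=S,interpolation=cv2.INTER_LINEAR)
    mk=((im.min(2)>thr)&(im.max(2)-im.min(2)<60)).astype(np.uint8)
    cs,_=cv2.findContours(mk,cv2.RETR_EXTERNAL,cv2.CHAIN_APPROX_NONE)
    c0=((np.mean([proj(f,b).mean(0) for b in T((x,y,yaw))[:1]],0)-a+.5)*S)
    c=max(cs,key=lambda c:cv2.contourArea(c)-20*abs(min(0,cv2.pointPolygonTest(c,tuple(map(float,c0)),True))))
    mk[:]=0; cv2.drawContours(mk,[c],-1,1,-1)
    def cost(p):
        r=np.zeros_like(mk)
        for b in T((p[0],p[1],p[2]*10)):
            q=((proj(f,b)-a+.5)*S-.5)*16
            cv2.fillConvexPoly(r,cv2.convexHull(np.round(q).astype(np.int32)),1,shift=4)
        return 1-(r&mk).sum()/(r|mk).sum()
    best=None
    for dy in(-.1,0,.1):
        o=minimize(cost,[x,y,(yaw+dy)/10],method="Nelder-Mead",options=dict(initial_simplex=np.array([x,y,(yaw+dy)/10])+.006*np.array([[1,1,0],[-1,1,0],[0,-1,1],[0,-1,-1]]),xatol=1e-5,fatol=1e-5))
        if best is None or o.fun<best.fun: best=o
    return best.x[0],best.x[1],best.x[2]*10,1-best.fun
E
cat > m1.py <<'E'
from fit import *
import sys
f=np.load(sys.argv[1],allow_pickle=True).item()
np.set_printoptions(precision=4,suppress=True)
def W(u,v,z): return world(f,u/1.5-.17,v/1.5-.17,z)
for n,(b,h) in dict(A=((659,127),(642,168)),B=((446,141),(442,181)),C=((287,156),(308,190)),D=((116,127),(128,166))).items():
    p=W(*b,.046);q=W(*h,.028); yaw=np.arctan2(q[1]-p[1],q[0]-p[0])
    print(n,p,q,yaw,np.hypot(*(q-p)[:2]),np.array(fit(f,CART,p[0],p[1],yaw)))
p=W(385,287,.021); print("tray",np.array(fit(f,[box(-.053,.053,-.142,.142,0,.021)],p[0],p[1],0.02)))
p=W(648,225,.045);print("unit",np.array(fit(f,[box(-.045,.045,-.04,.04,0,.045)],p[0],p[1],0.02)),np.array(fit(f,[box(-.04,.04,-.045,.045,0,.045)],p[0],p[1],0.02)),W(656,212,.045))
p=W(115,280,.04); print("rest",np.array(fit(f,[box(-.032,.032,-.032,.032,0,.04)],p[0],p[1],.4)))
for u,v in((300,282),(356,278),(413,274),(470,270)): print("bay",W(u,v,.010))
for u,v in((303,318),(359,314),(415,311),(472,307)): print("hole",W(u,v,.021))
E
python3 m1.py w1.npy
```

```text
A [0.4527 0.2932 0.046 ] [0.4956 0.2904 0.028 ] -0.06570373077737542 0.043054787711652866 [ 0.4529  0.2939 -0.0167  0.9715]
B [0.4685 0.073  0.046 ] [0.5104 0.0717 0.028 ] -0.03201596076791141 0.0418930091651438 [0.4691 0.0719 0.0107 0.9734]
C [ 0.4818 -0.0898  0.046 ] [ 0.5188 -0.0735  0.028 ] 0.4149313942499981 0.04043905997319105 [ 0.4824 -0.0911  0.4424  0.9696]
D [ 0.448  -0.2671  0.046 ] [ 0.4889 -0.2709  0.028 ] -0.09377332656679944 0.04104521148122889 [ 0.447  -0.2689 -0.1532  0.9699]
tray [0.6439 0.0095 0.0603 0.725 ]
unit [0.5618 0.3056 0.0653 0.9777] [0.5619 0.3053 0.204  0.8555] [0.541  0.3042 0.045 ]
rest [ 0.6182 -0.3002  0.3127  0.8137]
bay [ 0.6294 -0.0934  0.01  ]
bay [ 0.6249 -0.0261  0.01  ]
bay [0.6205 0.0417 0.01  ]
bay [0.616  0.1093 0.01  ]
hole [ 0.6714 -0.0907  0.021 ]
hole [ 0.6666 -0.023   0.021 ]
hole [0.6633 0.0439 0.021 ]
hole [0.6587 0.1119 0.021 ]
```

Call:
apply_moves:
  claw: [0.07,0.07,0.07,0.07,0.07,0.07,0.07,0.07,0.07,0.07,0.07,0.07]
  xyz:
    - [0.007,0.005,0.03]
    - [0.007,0.005,0.03]
    - [0.007,0.005,0.03]
    - [0.007,0.005,0.03]
    - [0.007,0.005,0.03]
    - [0.007,0.005,0.03]
    - [0.007,0.005,0.03]
    - [0.007,0.005,0.03]
    - [0.007,0.005,0.02]
    - [0.007,0.005,0.01]
    - [0.003,0.003,0]
    - [0,0,0]
  twist:
    - [0,0,0]
    - [0,0,0]
    - [0,0,0]
    - [0,0,0]
    - [0,0,0]
    - [0,0,0]
    - [0,0,0]
    - [0,0,0]
    - [0,0,0]
    - [0,0,0]
    - [0,0,0]
    - [0,0,0]

```text
clock: 4.35
position: [0.467, 0.0779, 0.1217]
tool_rot: [3.141, -0.0, 3.141]
force: [0.6, -0.0, 0.8]
grip_width: 0.0699
finger_force: 0.0
```

```bash
cat > look.py <<'E'
from fit import *
import sys
# usage: look.py name guess_x guess_y guess_yaw -> refit cartridge in a new wrist picture
np.set_printoptions(precision=4,suppress=True)
s=bot.observe(); print(s["clock"],s["position"],s["tool_rot"],"width",round(s["grip_width"],4),"f",s["force"])
f=bot.grab_frame("wrist"); np.save(sys.argv[1]+".npy",f,allow_pickle=True)
for i in range(2,len(sys.argv),3):
    g=list(map(float,sys.argv[i:i+3])); print(np.array(fit(f,CART,*g)))
E
python3 look.py w2 .469 .072 0
```

```text
4.35 [0.467  0.0779 0.1217] [ 3.1413 -0.0001  3.1411] width 0.0699 f [ 0.6059 -0.0296  0.8175]
[0.4688 0.0723 0.0139 0.6525]
```

Call:
apply_moves:
  claw: [0.06,0.06,0.06,0.06,0.06,0.06,0.03,0.03,0.03,0.03,0.03,0.03,0.03]
  xyz:
    - [-0.002,-0.006,0.02]
    - [0,0,0.03]
    - [0,0,0.03]
    - [0,0,0.02]
    - [0,0,0.007]
    - [0,0,0]
    - [0,0,0]
    - [0,0,0]
    - [0,0,0]
    - [0,0,0]
    - [0,0,0]
    - [0,0,0]
    - [0,0,0]
  twist:
    - [0,0,0]
    - [0,0,0]
    - [0,0,0]
    - [0,0,0]
    - [0,0,0]
    - [0,0,0]
    - [0,0,0]
    - [0,0,0]
    - [0,0,0]
    - [0,0,0]
    - [0,0,0]
    - [0,0,0]
    - [0,0,0]
  force: 40

```text
clock: 5.7
position: [0.4701, 0.0712, 0.0156]
tool_rot: [3.141, 0.002, 3.14]
force: [-0.9, 0.2, 8.9]
grip_width: 0.0335
finger_force: 39.4
```

```bash
python3 - <<'E'
from h import *
f=bot.grab_frame("wrist"); np.save("w3.npy",f,allow_pickle=True); save(f,"w3.png",None,1.5)
E
```

```text
(no output)
```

View pics/w3.png

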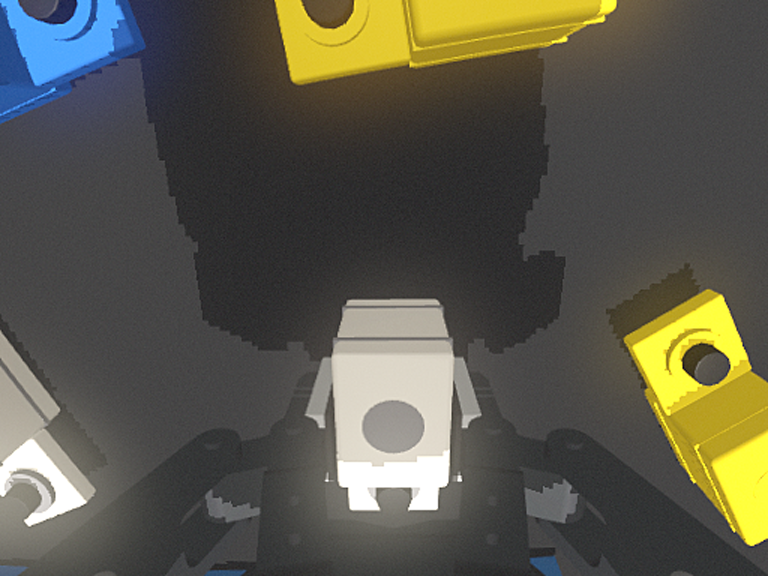

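Cartridge B is gripped at width 33.5 mm. Its grey disc is at (393,426), and the ear is at the bottom near (395,497). I'll measure the hand offset from the disc.

```bash
python3 - <<'E'
from h import *
f=np.load("w3.npy",allow_pickle=True).item()
print("disc",world(f,393/1.5-.17,426/1.5-.17,.046),"front edge",world(f,393/1.5,339/1.5-.17,.046),"back edge",world(f,393/1.5,461/1.5-.17,.046), bot.observe()["position"])
E
```

```text
disc [0.4682026  0.07137728 0.046     ] front edge [0.44091336 0.07148252 0.046     ] back edge [0.48050166 0.07143557 0.046     ] [0.47010363 0.07123516 0.01556448]
```

Call:
apply_moves:
  claw: [0.03,0.03,0.03,0.03,0.03,0.03,0.03,0.03,0.03,0.03,0.03,0.03]
  xyz:
    - [0,0,-0.02]
    - [0,0,-0.03]
    - [0,0,-0.03]
    - [-0.01,-0.005,-0.03]
    - [-0.01,-0.005,-0.03]
    - [-0.01,-0.005,-0.03]
    - [-0.01,-0.005,-0.01]
    - [-0.01,-0.005,0]
    - [-0.01,-0.005,0]
    - [0,0,0]
    - [0,0,0]
    - [0,0,0]
  twist:
    - [0,0,0]
    - [0,0,0]
    - [0,0,0]
    - [0,0,-0.03]
    - [0,0,-0.034]
    - [0,0,0]
    - [0,0,0]
    - [0,0,0]
    - [0,0,0]
    - [0,0,0]
    - [0,0,0]
    - [0,0,0]

```text
clock: 6.95
position: [0.5299, 0.044, 0.1936]
tool_rot: [-3.141, -0.001, -3.079]
force: [-0.5, -0.0, -2.7]
grip_width: 0.0336
finger_force: 41.0
```

```bash
cat > bays.py <<'E'
from fit import *
import sys
np.set_printoptions(precision=4,suppress=True)
def measure(f,c=(.6229,.0079),yaw=.064):
    im=f["img"].astype(np.float32); out=[]
    for d in(.102,.034,-.034,-.102):
        b=np.array([c[0]-d*np.sin(yaw),c[1]+d*np.cos(yaw)]); h=b+.042*np.array([np.cos(yaw),np.sin(yaw)]); r=[]
        for p,z,kind in((b,.010,"y"),(h,.021,"k")):
            u,v=pix(f,[*p,z]); k=12 if kind=="y" else 8; u0,v0=int(u)-k,int(v)-k
            if not(0<=u0 and 0<=v0 and u0+2*k<512 and v0+2*k<384): r.append(None);continue
            q=im[v0:v0+2*k,u0:u0+2*k]
            w=np.clip((q[...,0]+q[...,1])/2-q[...,2]-40,0,60) if kind=="y" else np.clip(110-q.max(2),0,40)
            if w.sum()<100: r.append(None);continue
            yy,xx=np.mgrid[:2*k,:2*k]; r.append(world(f,u0+(w*xx).sum()/w.sum(),v0+(w*yy).sum()/w.sum(),z)[:2])
        out.append(r)
    return out
if __name__=="__main__":
    s=bot.observe(); print(s["clock"],s["position"],s["tool_rot"],"width",round(s["grip_width"],4))
    f=bot.grab_frame("wrist"); np.save(sys.argv[1]+".npy",f,allow_pickle=True)
    save(f,sys.argv[1]+".png",None,1.5)
    for r in measure(f): print("dot",r[0],"hole",r[1])
E
python3 bays.py w4
```

```text
6.95 [0.5299 0.044  0.1936] [-3.1415 -0.0015 -3.0792] width 0.0336
dot [0.6158 0.1102] hole [0.6583 0.1093]
dot None hole [0.6613 0.0439]
dot [ 0.6242 -0.0265] hole [ 0.6667 -0.0243]
dot [ 0.6284 -0.0944] hole [ 0.67  -0.093]
```

View pics/w4.png

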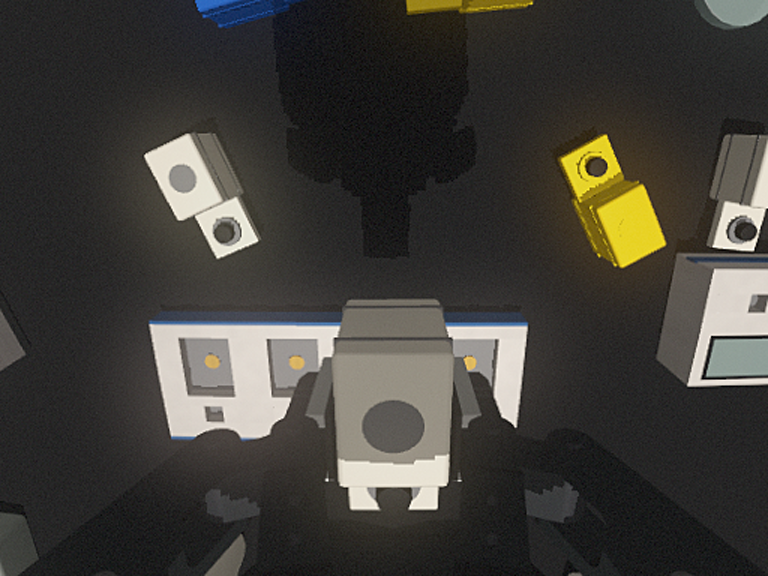

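Call:
apply_moves:
  claw: [0.03,0.03,0.03,0.03,0.03,0.03,0.03,0.03,0.03,0.03,0.03,0.03]
  xyz:
    - [-0.018,-0.0016,0.01]
    - [-0.018,-0.0016,0.01]
    - [-0.018,-0.0016,0.01]
    - [-0.018,-0.0016,0.01]
    - [-0.018,-0.0016,0.01]
    - [-0.0013,0,0.03]
    - [0,0,0.03]
    - [0,0,0.03]
    - [0,0,0.009]
    - [0,0,0]
    - [0,0,0]
    - [0,0,0]
  twist:
    - [0,0,0]
    - [0,0,0]
    - [0,0,0]
    - [0,0,0]
    - [0,0,0]
    - [0,0,0]
    - [0,0,0]
    - [0,0,0]
    - [0,0,0]
    - [0,0,0]
    - [0,0,0]
    - [0,0,0]

```text
clock: 8.2
position: [0.6231, 0.0417, 0.0469]
tool_rot: [3.141, 0.002, -3.079]
force: [0.0, -0.9, -1.5]
grip_width: 0.0334
finger_force: 40.7
```

Call:
apply_moves:
  claw: [0.03,0.03,0.03,0.03,0.03,0.03,0.03,0.03]
  xyz:
    - [0.001,0,0]
    - [0,0,0]
    - [0,0,0.005]
    - [0,0,0.005]
    - [0,0,0.005]
    - [0,0,0.005]
    - [0,0,0]
    - [0,0,0]
  twist:
    - [0,0,0]
    - [0,0,0]
    - [0,0,0]
    - [0,0,0]
    - [0,0,0]
    - [0,0,0]
    - [0,0,0]
    - [0,0,0]

```text
clock: 9.0
position: [0.6212, 0.0414, 0.025]
tool_rot: [-3.142, -0.0, -3.08]
force: [0.8, 0.5, -1.9]
grip_width: 0.0335
finger_force: 42.0
```

Call:
apply_moves:
  claw: [0.05,0.05,0.05,0.05,0.05,0,0,0,0,0,0,0,0,0,0,0,0,0]
  xyz:
    - [0,0,0]
    - [0,0,0]
    - [0,0,0]
    - [0,0,-0.025]
    - [0,0,-0.025]
    - [-0.02,0,0]
    - [-0.021,0,0]
    - [0,0,0]
    - [0,0,0]
    - [0,0,0.016]
    - [0,0,0.016]
    - [0,0,0]
    - [0,0,0.002]
    - [0,0,0.002]
    - [0,0,0.002]
    - [0,0,0.002]
    - [0,0,0.003]
    - [0,0,0]
  twist:
    - [0,0,0]
    - [0,0,0]
    - [0,0,0]
    - [0,0,0]
    - [0,0,0]
    - [0,0,0]
    - [0,0,0]
    - [0,0,0]
    - [0,0,0]
    - [0,0,0]
    - [0,0,0]
    - [0,0,0]
    - [0,0,0]
    - [0,0,0]
    - [0,0,0]
    - [0,0,0]
    - [0,0,0]
    - [0,0,0]

```text
clock: 10.8
position: [0.6626, 0.0441, 0.0328]
tool_rot: [3.142, 0.001, -3.079]
force: [0.3, 0.3, 1.5]
grip_width: -0.0002
finger_force: 1.2
```

Call:
apply_moves:
  claw: [0,0,0]
  xyz:
    - [0,0,0.001]
    - [0,0,0.001]
    - [0,0,0]
  twist:
    - [0,0,0]
    - [0,0,0]
    - [0,0,0]

```text
clock: 11.1
position: [0.6628, 0.044, 0.0324]
tool_rot: [3.141, 0.002, -3.08]
force: [-8.0, -0.8, 28.0]
grip_width: -0.0
finger_force: 14.2
```

Call:
apply_moves:
  claw: [0,0,0.03,0.06,0.06,0.06,0.06,0.06,0.06,0.06,0.06,0.06]
  xyz:
    - [0,0,-0.02]
    - [0,0,-0.03]
    - [0.01,0,-0.03]
    - [0.02,-0.005,-0.03]
    - [0.02,-0.01,-0.03]
    - [0.02,-0.01,-0.03]
    - [0.02,-0.01,-0.03]
    - [0.02,-0.01,-0.03]
    - [0.02,-0.01,-0.03]
    - [0,0,0]
    - [0,0,0]
    - [0,0,0]
  twist:
    - [0,0,0]
    - [0,0,0]
    - [0,0,0]
    - [0,0,0]
    - [0,0,0]
    - [0,0,0]
    - [0,0,0]
    - [0,0,0]
    - [0,0,0]
    - [0,0,0]
    - [0,0,0]
    - [0,0,0]

```text
clock: 12.3
position: [0.5358, -0.0185, 0.2896]
tool_rot: [3.141, -0.001, -3.079]
force: [-0.1, -0.3, 0.3]
grip_width: 0.0602
finger_force: 0.0
```

```bash
python3 look.py w5 .4824 -.0911 .44 .453 .294 -.04 .447 -.269 -.12 && python3 - <<'E'
from bays import *
f=np.load("w5.npy",allow_pickle=True).item(); save(f,"w5.png",None,1.5)
for r in measure(f): print(r)
print(fit(f,CART,.6202,.0418,.062,z=.010))
E
```

```text
12.3 [ 0.5358 -0.0185  0.2896] [ 3.1415 -0.0009 -3.0789] width 0.0602 f [-0.1493 -0.283   0.3067]
[ 0.4825 -0.0911  0.45    0.9813]
[ 0.4529  0.2943 -0.0281  0.9844]
[ 0.4471 -0.2682 -0.1574  0.9727]
[array([0.6163, 0.1092]), array([0.6608, 0.1106])]
[None, None]
[array([ 0.6244, -0.0265]), array([ 0.6661, -0.0248])]
[array([ 0.6284, -0.0944]), array([ 0.6769, -0.0973])]
(np.float64(0.6142218231484213), np.float64(0.05078721799440397), np.float64(-0.5926878889226708), np.float64(0.4463079169943347))
```

View pics/w5.png

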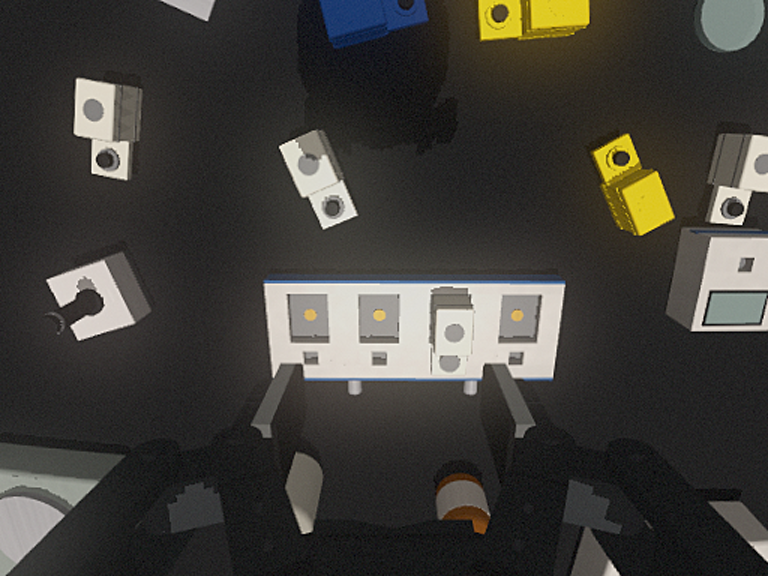

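The flush pin of B now shows as a grey disc at (450,363), so bay 3 is done. Next is C at (312,163).

Call:
apply_moves:
  claw: [0.06,0.06,0.06,0.06,0.06,0.06,0.06,0.06,0.06,0.06,0.06,0.06,0.06,0.06,0.03,0.03,0.03,0.03,0.03]
  xyz:
    - [0,0,0.03]
    - [0,0,0.03]
    - [0,0,0.03]
    - [0.016,-0.0085,0.02]
    - [0.016,-0.0085,0.02]
    - [0.016,-0.0085,0.02]
    - [0.016,-0.0085,0.02]
    - [0.016,-0.0085,0.02]
    - [0,0,0]
    - [0,0,0.03]
    - [0,0,0.03]
    - [0,0,0.02]
    - [0,0,0.004]
    - [0,0,0]
    - [0,0,0]
    - [0,0,0]
    - [0,0,0]
    - [0,0,0]
    - [0,0,0]
  twist:
    - [0,0,-0.128]
    - [0,0,-0.128]
    - [0,0,-0.127]
    - [0,0,0]
    - [0,0,0]
    - [0,0,0]
    - [0,0,0]
    - [0,0,0]
    - [0,0,0]
    - [0,0,0]
    - [0,0,0]
    - [0,0,0]
    - [0,0,0]
    - [0,0,0]
    - [0,0,0]
    - [0,0,0]
    - [0,0,0]
    - [0,0,0]
    - [0,0,0]

```text
clock: 14.25
position: [0.4826, -0.0917, 0.0174]
tool_rot: [-3.141, 0.002, -2.696]
force: [-0.6, 1.1, 5.6]
grip_width: 0.0335
finger_force: 39.7
```

```bash
cat > disc.py <<'E'
from h import *
import sys
# disc on top of the held block: offset of block centre from TCP, tool axes
s=bot.observe(); f=bot.grab_frame("wrist"); np.save(sys.argv[1]+".npy",f,allow_pickle=True)
np.set_printoptions(precision=4,suppress=True)
p=s["position"]; zt=p[2]+float(sys.argv[2]) if len(sys.argv)>2 else .046
u,v=262,284
g=f["img"].astype(np.float32).mean(2)[v-26:v+18,u-30:u+30]
ref=np.median(g); lo=np.percentile(g,5); t=(np.percentile(g,60)+lo)/2
m=(g<t).astype(np.uint8); n,l,st,c=cv2.connectedComponentsWithStats(m)
i=min(range(1,n),key=lambda i:np.hypot(*(c[i]-[30,26]))+ (100 if st[i,4]<150 else 0))
w=world(f,c[i,0]+u-30,c[i,1]+v-26,zt); d=(w-p)[:2]; y=s["tool_rot"][2]
print(s["clock"],p,s["tool_rot"],"area",st[i],"disc px",c[i]+[u-30,v-26],"off tool x,y",d@[np.cos(y),np.sin(y)],d@[np.sin(y),-np.cos(y)])
E
python3 disc.py w6; python3 - <<'E'
E
```

```text
14.25 [ 0.4826 -0.0917  0.0174] [-3.1408  0.0016 -2.6964] area [  10    9   41   35 1113] disc px [261.7951 283.5939] off tool x,y 0.0007246591138571625 -0.00012230571793380633
```

Call:
apply_moves:
  claw: [0.03,0.03,0.03,0.03,0.03,0.03,0.03,0.03,0.03,0.03,0.03,0.03,0.03,0.03,0.03,0.03,0.03,0.03]
  xyz:
    - [0,0,-0.02]
    - [0,0,-0.03]
    - [0,0,-0.03]
    - [0,0,-0.02]
    - [0,0,0]
    - [0,0,0]
    - [0,0,0]
    - [-0.029,0.011,0]
    - [-0.029,0.011,0]
    - [-0.029,0.011,0]
    - [-0.029,0.011,0]
    - [-0.029,0.011,0]
    - [-0.002,0.001,0]
    - [0,0,0.03]
    - [0,0,0.03]
    - [0,0,0.01]
    - [0,0,0]
    - [0,0,0]
  twist:
    - [0,0,0]
    - [0,0,0]
    - [0,0,0]
    - [0,0,0]
    - [0,0,0.128]
    - [0,0,0.128]
    - [0,0,0.127]
    - [0,0,0]
    - [0,0,0]
    - [0,0,0]
    - [0,0,0]
    - [0,0,0]
    - [0,0,0]
    - [0,0,0]
    - [0,0,0]
    - [0,0,0]
    - [0,0,0]
    - [0,0,0]

```text
clock: 16.1
position: [0.6257, -0.0269, 0.0476]
tool_rot: [-3.141, 0.001, -3.08]
force: [0.2, -0.5, -1.3]
grip_width: 0.0333
finger_force: 40.5
```

```bash
python3 disc.py w7 .030
```

```text
16.1 [ 0.6257 -0.0269  0.0476] [-3.1415  0.0012 -3.0797] area [  10    9   41   34 1121] disc px [261.7921 283.5165] off tool x,y 0.0016701053225494035 8.056679862302166e-05
```

Call:
apply_moves:
  claw: [0.03,0.03,0.03,0.03,0.03,0.03,0.03]
  xyz:
    - [0,0.0004,0]
    - [0,0,0.006]
    - [0,0,0.006]
    - [0,0,0.005]
    - [0,0,0.004]
    - [0,0,0]
    - [0,0,0]
  twist:
    - [0,0,0]
    - [0,0,0]
    - [0,0,0]
    - [0,0,0]
    - [0,0,0]
    - [0,0,0]
    - [0,0,0]

```text
clock: 16.85
position: [0.6254, -0.0263, 0.0261]
tool_rot: [3.141, 0.001, -3.08]
force: [-6.0, 0.9, 19.5]
grip_width: 0.0332
finger_force: 45.1
```

Call:
apply_moves:
  claw: [0.05,0.05,0.05,0.05,0.05,0,0,0,0,0,0]
  xyz:
    - [0,0,0]
    - [0,0,0]
    - [0,0,0]
    - [0,0,-0.025]
    - [0,0,-0.025]
    - [-0.02,0,0]
    - [-0.02,0,0]
    - [0,0,0]
    - [0,0,0]
    - [0,0,0.02]
    - [0,0,0]
  twist:
    - [0,0,0]
    - [0,0,0]
    - [0,0,0]
    - [0,0,0]
    - [0,0,0]
    - [0,0,0]
    - [0,0,0]
    - [0,0,0]
    - [0,0,0]
    - [0,0,0]
    - [0,0,0]

```text
clock: 17.95
position: [0.6631, -0.0238, 0.0532]
tool_rot: [3.141, -0.004, -3.079]
force: [0.0, 0.3, -1.0]
grip_width: 0.0003
finger_force: 0.0
```

```bash
python3 - <<'E'
from h import *
f=bot.grab_frame("wrist"); save(f,"w8.png",None,1.5)
print(bot.observe()["position"]); np.save("w8.npy",f,allow_pickle=True)
E
```

```text
[ 0.66371027 -0.02395917  0.05440791]
```

View pics/w8.png

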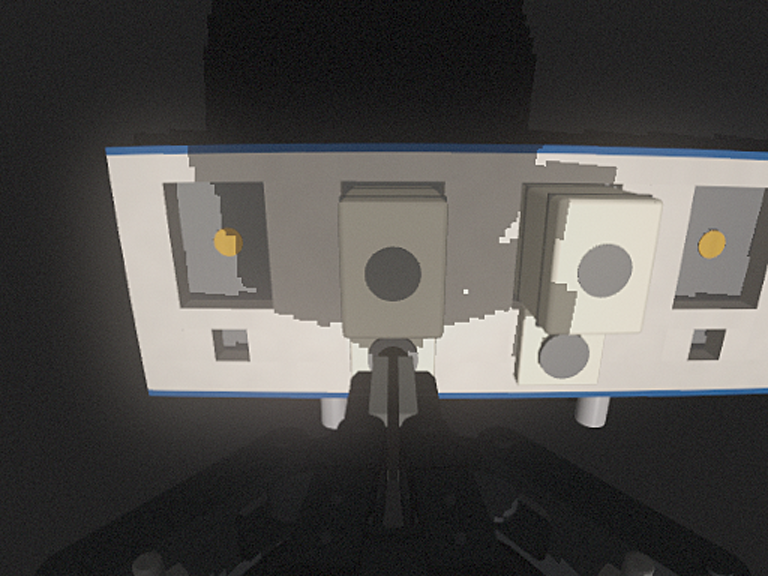

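C is seated level in bay 2 at (393,265), with the fingers over its rivet. I'll press the pin.

Call:
apply_moves:
  claw: [0,0,0,0,0,0,0,0,0,0,0]
  xyz:
    - [0,0,0]
    - [0,0,0.011]
    - [0,0,0.003]
    - [0,0,0.003]
    - [0,0,0.002]
    - [0,0,0.002]
    - [0,0,0.002]
    - [0,0,0.001]
    - [0,0,0.001]
    - [0,0,0]
    - [0,0,0]
  twist:
    - [0,0,0]
    - [0,0,0]
    - [0,0,0]
    - [0,0,0]
    - [0,0,0]
    - [0,0,0]
    - [0,0,0]
    - [0,0,0]
    - [0,0,0]
    - [0,0,0]
    - [0,0,0]

```text
clock: 19.1
position: [0.6654, -0.0238, 0.0324]
tool_rot: [3.141, 0.001, -3.08]
force: [-11.6, 2.5, 33.8]
grip_width: -0.0001
finger_force: 17.1
```

Call:
apply_moves:
  claw: [0,0,0.03,0.06,0.06,0.06,0.06,0.06,0.06,0.06,0.06,0.06]
  xyz:
    - [0,0,-0.02]
    - [0,0,-0.03]
    - [0.01,0,-0.03]
    - [0.02,-0.01,-0.03]
    - [0.02,-0.02,-0.03]
    - [0.02,-0.02,-0.03]
    - [0.02,-0.02,-0.03]
    - [0.02,-0.01,-0.03]
    - [0.02,-0.01,-0.03]
    - [0,0,0]
    - [0,0,0]
    - [0,0,0]
  twist:
    - [0,0,0]
    - [0,0,0]
    - [0,0,0]
    - [0,0,0]
    - [0,0,0]
    - [0,0,0]
    - [0,0,0]
    - [0,0,0]
    - [0,0,0]
    - [0,0,0]
    - [0,0,0]
    - [0,0,0]

```text
clock: 20.3
position: [0.5409, -0.1211, 0.2893]
tool_rot: [3.141, -0.001, -3.079]
force: [0.3, 0.4, -0.5]
grip_width: 0.06
finger_force: 0.0
```

```bash
python3 look.py w9 .447 -.269 -.12 .453 .294 -.04 && python3 - <<'E'
from bays import *
f=np.load("w9.npy",allow_pickle=True).item(); save(f,"w9.png",None,1.5)
for r in measure(f): print(r)
E
```

```text
20.3 [ 0.5409 -0.1211  0.2893] [ 3.1412 -0.0012 -3.0786] width 0.06 f [ 0.3232  0.4152 -0.542 ]
[ 0.3992 -0.2585 -0.1295  0.9798]Traceback (most recent call last):
  File "look.py", line 8, in <module>
    g=list(map(float,sys.argv[i:i+3])); print(np.array(fit(f,CART,*g)))
                                                       ~~~^^^^^^^^^^^
  File "fit.py", line 13, in fit
    im=f["img"][a[1]:e[1],a[0]:e[0]].astype(np.float32); im=cv2.resize(im,None,fx=S,fy=S,interpolation=cv2.INTER_LINEAR)
                                                            ~~~~~~~~~~^^^^^^^^^^^^^^^^^^^^^^^^^^^^^^^^^^^^^^^^^^^^^^^^^^
cv2.error: OpenCV(4.12.0) /io/opencv/modules/imgproc/src/resize.cpp:4208: error: (-215:Assertion failed) !ssize.empty() in function 'resize'
```

```bash
python3 - <<'E'
from bays import *
f=np.load("w9.npy",allow_pickle=True).item(); save(f,"w9.png",(0,0,400,300),2)
for r in measure(f): print(r)
E
```

```text
[array([0.6161, 0.1092]), array([0.658 , 0.1131])]
[None, None]
[None, array([ 0.673 , -0.0198])]
[array([ 0.6284, -0.0945]), array([ 0.6703, -0.0899])]
```

View pics/w9.png

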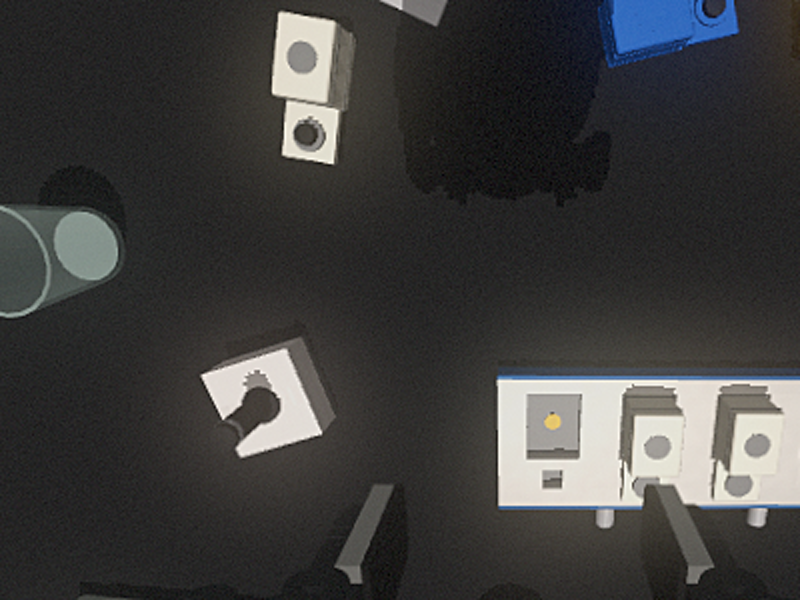

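D at (303,57) was knocked toward the robot but is upright. I'll grasp it at the new pose.

Call:
apply_moves:
  claw: [0.06,0.06,0.06,0.06,0.06,0.06,0.06,0.06,0.06,0.06,0.06]
  xyz:
    - [0,0,0.03]
    - [0,0,0.03]
    - [0.0205,-0.0258,0.02]
    - [0.0205,-0.0258,0.02]
    - [0.0205,-0.0258,0.02]
    - [0.0205,-0.0258,0.02]
    - [0.0205,-0.0258,0.02]
    - [0.0205,-0.0258,0.02]
    - [0,0,0]
    - [0,0,0]
    - [0,0,0]
  twist:
    - [0,0,0.097]
    - [0,0,0.096]
    - [0,0,0]
    - [0,0,0]
    - [0,0,0]
    - [0,0,0]
    - [0,0,0]
    - [0,0,0]
    - [0,0,0]
    - [0,0,0]
    - [0,0,0]

```text
clock: 21.45
position: [0.3995, -0.2585, 0.1102]
tool_rot: [3.141, -0.0, 3.012]
force: [-0.1, 0.1, -0.2]
grip_width: 0.0602
finger_force: 0.0
```

```bash
python3 look.py w10 .3992 -.2585 -.13
```

```text
21.45 [ 0.3995 -0.2585  0.1102] [ 3.1414 -0.0001  3.0119] width 0.0602 f [-0.1342  0.1204 -0.151 ]
[ 0.3892 -0.2545 -0.1505  0.5071]
```

Call:
apply_moves:
  claw: [0.06,0.06,0.06,0.06,0.06,0.03,0.03,0.03,0.03,0.03,0.03]
  xyz:
    - [0,0,0.03]
    - [0,0,0.03]
    - [0,0,0.03]
    - [0,0,0.004]
    - [0,0,0]
    - [0,0,0]
    - [0,0,0]
    - [0,0,0]
    - [0,0,0]
    - [0,0,0]
    - [0,0,0]
  twist:
    - [0,0,0]
    - [0,0,0]
    - [0,0,0]
    - [0,0,0]
    - [0,0,0]
    - [0,0,0]
    - [0,0,0]
    - [0,0,0]
    - [0,0,0]
    - [0,0,0]
    - [0,0,0]

```text
clock: 22.6
position: [0.3996, -0.2594, 0.0177]
tool_rot: [-3.141, 0.002, 3.011]
force: [-1.3, 1.1, 9.3]
grip_width: 0.0334
finger_force: 39.2
```

```bash
python3 disc.py w11
```

```text
22.6 [ 0.3996 -0.2594  0.0177] [-3.141   0.0022  3.011 ] area [  10    6   41   35 1121] disc px [261.7761 281.4487] off tool x,y 0.0016233297547985793 0.00021887330103860297
```

Call:
apply_moves:
  claw: [0.03,0.03,0.03,0.03,0.03,0.03,0.03,0.03,0.03,0.03,0.03,0.03,0.03,0.03,0.03,0.03,0.03,0.03,0.03,0.03]
  xyz:
    - [0,0,-0.02]
    - [0,0,-0.03]
    - [0,0,-0.03]
    - [0,0,-0.02]
    - [0,0,0]
    - [0,0,0]
    - [-0.03,0.0188,0]
    - [-0.03,0.0188,0]
    - [-0.03,0.0188,0]
    - [-0.03,0.0188,0]
    - [-0.03,0.0188,0]
    - [-0.03,0.0188,0]
    - [-0.03,0.0188,0]
    - [-0.03,0.0188,0]
    - [0,0,0]
    - [0,0,0.03]
    - [0,0,0.03]
    - [0,0,0.01]
    - [0,0,0]
    - [0,0,0]
  twist:
    - [0,0,0]
    - [0,0,0]
    - [0,0,0]
    - [0,0,0]
    - [0,0,-0.097]
    - [0,0,-0.096]
    - [0,0,0]
    - [0,0,0]
    - [0,0,0]
    - [0,0,0]
    - [0,0,0]
    - [0,0,0]
    - [0,0,0]
    - [0,0,0]
    - [0,0,0]
    - [0,0,0]
    - [0,0,0]
    - [0,0,0]
    - [0,0,0]
    - [0,0,0]

```text
clock: 24.65
position: [0.6295, -0.0944, 0.0478]
tool_rot: [-3.141, 0.001, -3.08]
force: [-0.0, -0.1, -1.0]
grip_width: 0.0335
finger_force: 40.8
```

```bash
python3 disc.py w12 .030; python3 look.py w12 
```

```text
24.65 [ 0.6295 -0.0944  0.0478] [-3.1413  0.0013 -3.0796] area [  10    6   41   35 1130] disc px [261.731  281.3646] off tool x,y 0.0027549427622475006 5.4214475383011466e-05
24.7 [ 0.6298 -0.0944  0.048 ] [-3.1412  0.002  -3.0797] width 0.0331 f [-0.1416  0.0267 -1.4193]
```

Call:
apply_moves:
  claw: [0.03,0.03,0.03,0.03,0.03,0.03,0.03,0.03]
  xyz:
    - [-0.0008,0,0]
    - [0,0,0]
    - [0,0,0.006]
    - [0,0,0.006]
    - [0,0,0.005]
    - [0,0,0.004]
    - [0,0,0]
    - [0,0,0]
  twist:
    - [0,0,0]
    - [0,0,0]
    - [0,0,0]
    - [0,0,0]
    - [0,0,0]
    - [0,0,0]
    - [0,0,0]
    - [0,0,0]

```text
clock: 25.55
position: [0.6301, -0.0941, 0.0262]
tool_rot: [3.141, 0.001, -3.08]
force: [-6.3, 1.5, 20.9]
grip_width: 0.0335
finger_force: 46.2
```

Call:
apply_moves:
  claw: [0.05,0.05,0.05,0.05,0.05,0,0,0,0,0,0,0,0,0,0,0,0,0,0,0]
  xyz:
    - [0,0,0]
    - [0,0,0]
    - [0,0,0]
    - [0,0,-0.025]
    - [0,0,-0.025]
    - [-0.02,0,0]
    - [-0.02,0,0]
    - [0,0,0]
    - [0,0,0]
    - [0,0,0.02]
    - [0,0,0.011]
    - [0,0,0]
    - [0,0,0.003]
    - [0,0,0.003]
    - [0,0,0.002]
    - [0,0,0.002]
    - [0,0,0.002]
    - [0,0,0.001]
    - [0,0,0.001]
    - [0,0,0]
  twist:
    - [0,0,0]
    - [0,0,0]
    - [0,0,0]
    - [0,0,0]
    - [0,0,0]
    - [0,0,0]
    - [0,0,0]
    - [0,0,0]
    - [0,0,0]
    - [0,0,0]
    - [0,0,0]
    - [0,0,0]
    - [0,0,0]
    - [0,0,0]
    - [0,0,0]
    - [0,0,0]
    - [0,0,0]
    - [0,0,0]
    - [0,0,0]
    - [0,0,0]

```text
clock: 27.55
position: [0.6704, -0.0918, 0.0325]
tool_rot: [-3.141, 0.002, -3.08]
force: [-6.8, 0.8, 22.9]
grip_width: 0.0002
finger_force: 11.4
```

Call:
apply_moves:
  claw: [0,0,0.03,0.06,0.06,0.06,0.06,0.06,0.06,0.06,0.06,0.06,0.06]
  xyz:
    - [0,0,-0.02]
    - [0,0,-0.03]
    - [0.0145,0.031,-0.027]
    - [0.0145,0.031,-0.027]
    - [0.0145,0.031,-0.027]
    - [0.0145,0.031,-0.027]
    - [0.0145,0.031,-0.027]
    - [0.0145,0.031,-0.027]
    - [0.0145,0.031,-0.027]
    - [0.0145,0.031,-0.027]
    - [0,0,0]
    - [0,0,0]
    - [0,0,0]
  twist:
    - [0,0,0]
    - [0,0,0]
    - [0,0,0]
    - [0,0,0]
    - [0,0,0]
    - [0,0,0]
    - [0,0,0]
    - [0,0,0]
    - [0,0,0]
    - [0,0,0]
    - [0,0,0]
    - [0,0,0]
    - [0,0,0]

```text
clock: 28.85
position: [0.5385, 0.1478, 0.296]
tool_rot: [-3.141, -0.0, -3.08]
force: [0.1, 0.2, -1.0]
grip_width: 0.0601
finger_force: 0.0
```

```bash
python3 look.py w13 .453 .294 -.03; python3 - <<'E'
from bays import *
f=np.load("w13.npy",allow_pickle=True).item(); save(f,"w13.png",None,1.5)
for r in measure(f): print(r)
E
```

```text
28.85 [0.5385 0.1478 0.296 ] [-3.1411 -0.0003 -3.0804] width 0.0601 f [ 0.0739  0.19   -0.9992]
[ 0.4528  0.2936 -0.0101  0.9723]
[array([0.6163, 0.1092]), array([0.659 , 0.1141])]
[None, None]
[None, None]
[None, array([ 0.6656, -0.0904])]
```

View pics/w13.png

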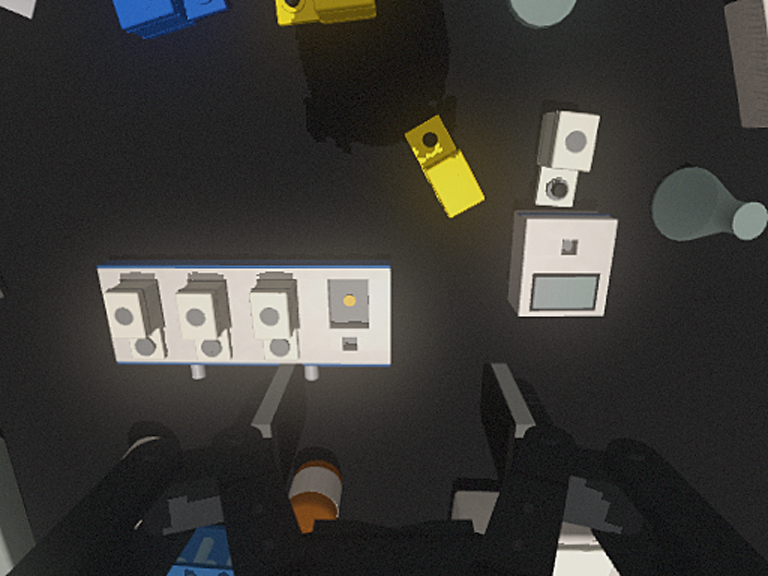

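A at (570,150) hasn't moved, and three pins are flush. I'll grasp A.

Call:
apply_moves:
  claw: [0.055,0.055,0.055,0.055,0.055,0.055,0.055,0.055,0.055,0.055,0.055,0.055,0.055,0.03,0.03,0.03,0.03,0.03,0.03]
  xyz:
    - [0,0,0.03]
    - [0.0176,0.0289,0.03]
    - [0.0176,0.0289,0.03]
    - [0.0176,0.0289,0.03]
    - [0.0176,0.0289,0.03]
    - [0.0176,0.0289,0.03]
    - [0,0,0]
    - [0,0,0]
    - [0,0,0.03]
    - [0,0,0.03]
    - [0,0,0.03]
    - [0,0,0.009]
    - [0,0,0]
    - [0,0,0]
    - [0,0,0]
    - [0,0,0]
    - [0,0,0]
    - [0,0,0]
    - [0,0,0]
  twist:
    - [0,0,0.081]
    - [0,0,0]
    - [0,0,0]
    - [0,0,0]
    - [0,0,0]
    - [0,0,0]
    - [0,0,0]
    - [0,0,0]
    - [0,0,0]
    - [0,0,0]
    - [0,0,0]
    - [0,0,0]
    - [0,0,0]
    - [0,0,0]
    - [0,0,0]
    - [0,0,0]
    - [0,0,0]
    - [0,0,0]
    - [0,0,0]

```text
clock: 30.8
position: [0.4542, 0.295, 0.0189]
tool_rot: [3.14, 0.002, 3.122]
force: [0.1, -2.4, 9.0]
grip_width: 0.0332
finger_force: 40.7
```

```bash
python3 disc.py w14
```

```text
30.8 [0.4542 0.295  0.0189] [3.1404 0.0021 3.1223] area [  10    4   40   35 1107] disc px [261.5185 279.2322] off tool x,y 0.0018863047728822004 -2.412818625273192e-06
```

Call:
apply_moves:
  claw: [0.03,0.03,0.03,0.03,0.03,0.03,0.03,0.03,0.03,0.03,0.03,0.03,0.03,0.03,0.03,0.03,0.03,0.03]
  xyz:
    - [0,0,-0.02]
    - [0,0,-0.03]
    - [0,0,-0.03]
    - [0,0,-0.02]
    - [0,0,0]
    - [-0.0254,-0.0326,0]
    - [-0.0254,-0.0326,0]
    - [-0.0254,-0.0326,0]
    - [-0.0254,-0.0326,0]
    - [-0.0254,-0.0326,0]
    - [-0.0254,-0.0326,0]
    - [0,0,0]
    - [0,0,0]
    - [0,0,0.03]
    - [0,0,0.03]
    - [0,0,0.01]
    - [0,0,0]
    - [0,0,0]
  twist:
    - [0,0,0]
    - [0,0,0]
    - [0,0,0]
    - [0,0,0]
    - [0,0,-0.081]
    - [0,0,0]
    - [0,0,0]
    - [0,0,0]
    - [0,0,0]
    - [0,0,0]
    - [0,0,0]
    - [0,0,0]
    - [0,0,0]
    - [0,0,0]
    - [0,0,0]
    - [0,0,0]
    - [0,0,0]
    - [0,0,0]

```text
clock: 32.65
position: [0.6179, 0.1096, 0.0486]
tool_rot: [3.141, 0.001, -3.079]
force: [0.1, -0.1, -1.5]
grip_width: 0.0334
finger_force: 40.2
```

```bash
python3 disc.py w15 .029; python3 look.py w15 
```

```text
32.65 [0.6179 0.1096 0.0486] [ 3.1414  0.0012 -3.0789] area [  10    4   41   35 1116] disc px [261.7357 279.052 ] off tool x,y 0.0032683606071469955 5.97764093201914e-05
32.7 [0.6182 0.1095 0.0489] [ 3.1413  0.0019 -3.0791] width 0.033 f [-0.195   0.0514 -0.7989]
```

Call:
apply_moves:
  claw: [0.03,0.03,0.03,0.03,0.03,0.03,0.03,0.03]
  xyz:
    - [-0.0006,0,0]
    - [0,0,0]
    - [0,0,0.006]
    - [0,0,0.006]
    - [0,0,0.005]
    - [0,0,0.004]
    - [0,0,0]
    - [0,0,0]
  twist:
    - [0,0,0]
    - [0,0,0]
    - [0,0,0]
    - [0,0,0]
    - [0,0,0]
    - [0,0,0]
    - [0,0,0]
    - [0,0,0]

```text
clock: 33.55
position: [0.6187, 0.109, 0.0271]
tool_rot: [3.141, 0.001, -3.08]
force: [-4.5, -1.7, 20.3]
grip_width: 0.0333
finger_force: 44.6
```

Call:
apply_moves:
  claw: [0.05,0.05,0.05,0.05,0.05,0,0,0,0,0,0,0,0,0,0,0,0,0,0,0]
  xyz:
    - [0,0,0]
    - [0,0,0]
    - [0,0,0]
    - [0,0,-0.025]
    - [0,0,-0.025]
    - [-0.02,0,0]
    - [-0.0195,0,0]
    - [0,0,0]
    - [0,0,0]
    - [0,0,0.02]
    - [0,0,0.012]
    - [0,0,0]
    - [0,0,0.003]
    - [0,0,0.003]
    - [0,0,0.002]
    - [0,0,0.002]
    - [0,0,0.002]
    - [0,0,0.001]
    - [0,0,0.001]
    - [0,0,0]
  twist:
    - [0,0,0]
    - [0,0,0]
    - [0,0,0]
    - [0,0,0]
    - [0,0,0]
    - [0,0,0]
    - [0,0,0]
    - [0,0,0]
    - [0,0,0]
    - [0,0,0]
    - [0,0,0]
    - [0,0,0]
    - [0,0,0]
    - [0,0,0]
    - [0,0,0]
    - [0,0,0]
    - [0,0,0]
    - [0,0,0]
    - [0,0,0]
    - [0,0,0]

```text
clock: 35.55
position: [0.6583, 0.1116, 0.0324]
tool_rot: [3.141, 0.002, -3.08]
force: [-6.7, -0.8, 23.7]
grip_width: 0.0002
finger_force: 11.8
```

Call:
apply_moves:
  claw: [0,0,0.03,0.06,0.06,0.06,0.06,0.06,0.06,0.06,0.06,0.06,0.06]
  xyz:
    - [0,0,-0.02]
    - [0,0,-0.03]
    - [0.017,-0.0315,-0.027]
    - [0.017,-0.0315,-0.027]
    - [0.017,-0.0315,-0.027]
    - [0.017,-0.0315,-0.027]
    - [0.017,-0.0315,-0.027]
    - [0.017,-0.0315,-0.027]
    - [0.017,-0.0315,-0.027]
    - [0.017,-0.0315,-0.027]
    - [0,0,0]
    - [0,0,0]
    - [0,0,0]
  twist:
    - [0,0,0]
    - [0,0,0]
    - [0,0,0]
    - [0,0,0]
    - [0,0,0]
    - [0,0,0]
    - [0,0,0]
    - [0,0,0]
    - [0,0,0]
    - [0,0,0]
    - [0,0,0]
    - [0,0,0]
    - [0,0,0]

```text
clock: 36.85
position: [0.5375, -0.1474, 0.2959]
tool_rot: [3.141, -0.0, -3.078]
force: [-0.1, 0.3, -0.8]
grip_width: 0.06
finger_force: 0.0
```

```bash
python3 look.py w16; python3 - <<'E'
from fit import *
np.set_printoptions(precision=4,suppress=True)
f=np.load("w16.npy",allow_pickle=True).item(); save(f,"w16.png",None,1.5)
print(bot.find_in("wrist","stylus_mid"),bot.find_in("wrist","rest_home"))
g=np.load("w13.npy",allow_pickle=True).item()
print("unit",np.array(fit(g,[box(-.045,.045,-.04,.04,0,.045)],.5618,.3055,.065)))
u,v=569/1.5-.17,246/1.5-.17; print("key",world(g,u,v,.045),world(g,u,v,.037))
E
```

```text
36.85 [ 0.5375 -0.1474  0.2959] [ 3.1411 -0.0003 -3.0784] width 0.06 f [-0.1007  0.3464 -0.8005]
[{'position': [0.6105, -0.2926, 0.073], 'score': 0.92}] [{'position': [0.6065, -0.2823, 0.0404], 'score': 0.57}]
unit [0.5616 0.3053 0.0682 0.9744]
key [0.5408 0.3033 0.045 ] [0.5425 0.3065 0.037 ]
```

View pics/w16.png

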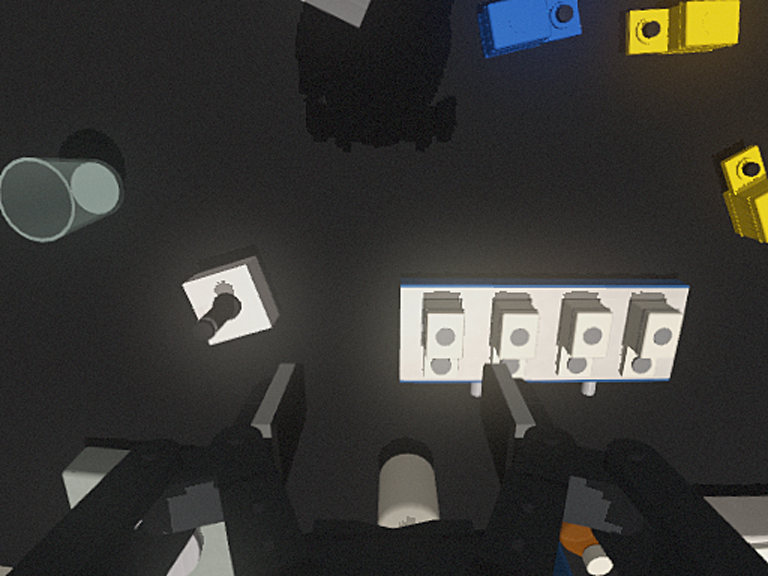

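The tray holds four cartridges with flush pins at (440,366), (509,364), (576,364) and (641,364). The rest's top corners are at (183,283), (246,263), (276,327) and (211,345). The stylus collar is at (228,304) and its handle top is near (205,328).

```bash
python3 - <<'E'
from fit import *
np.set_printoptions(precision=4,suppress=True)
f=np.load("w16.npy",allow_pickle=True).item()
W=lambda u,v,z: world(f,u/1.5-.17,v/1.5-.17,z)
c=[W(u,v,.04) for u,v in((183,283),(246,263),(276,327),(211,345))]
print(np.array(c),np.mean(c,0),[np.linalg.norm(c[i]-c[i-1]) for i in range(4)])
print("top",W(205,328,.10),"collar",W(228,304,.044))
for z in (.04,.044,.1): print(z,pix(f,[.614,-.294,z])*1.5)
save(f,"w16c.png",(105,155,200,250),6)
E
```

```text
[[ 0.5973 -0.3367  0.04  ]
 [ 0.5746 -0.2772  0.04  ]
 [ 0.6355 -0.2511  0.04  ]
 [ 0.6586 -0.3145  0.04  ]] [ 0.6165 -0.2949  0.04  ] [np.float64(0.06519687537846283), np.float64(0.06372040929396791), np.float64(0.06621914803253662), np.float64(0.0675139716031381)]
top [ 0.6134 -0.294   0.1   ] collar [ 0.6137 -0.2942  0.044 ]
0.04 [229.383 302.591]
0.044 [227.9419 304.1034]
0.1 [204.7931 328.4647]
```

View pics/w16c.png

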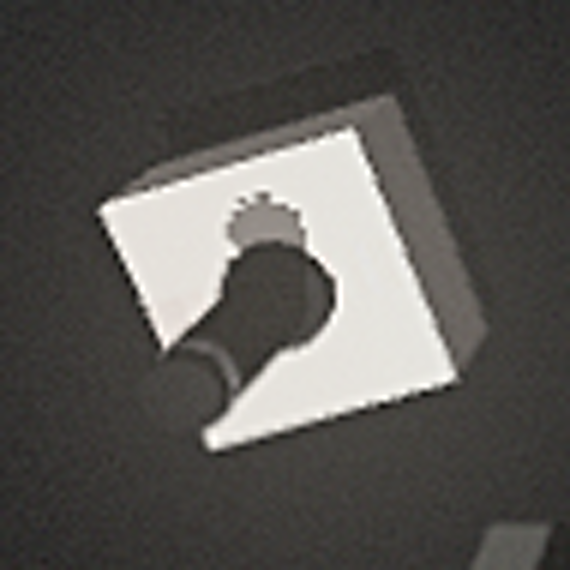

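Call:
apply_moves:
  claw: [0.06,0.06,0.06,0.06,0.06,0.06,0.06,0.06,0.06,0.06,0.06]
  xyz:
    - [-0.0113,-0.0254,0.02]
    - [-0.0113,-0.0254,0.02]
    - [-0.0113,-0.0254,0.02]
    - [-0.0113,-0.0254,0.02]
    - [-0.0113,-0.0254,0.02]
    - [-0.0113,-0.0254,0.02]
    - [0,0,0.03]
    - [0,0,0.03]
    - [0,0,0]
    - [0,0,0]
    - [0,0,0]
  twist:
    - [0,0,0]
    - [0,0,0]
    - [0,0,0]
    - [0,0,0]
    - [0,0,0]
    - [0,0,0]
    - [0,0,0]
    - [0,0,0]
    - [0,0,0]
    - [0,0,0]
    - [0,0,0]

```text
clock: 38.1
position: [0.6154, -0.2963, 0.118]
tool_rot: [-3.141, 0.002, -3.079]
force: [-0.3, 0.3, 0.6]
grip_width: 0.0602
finger_force: 0.0
```

```bash
python3 look.py w17; python3 - <<'E'
from h import *
f=np.load("w17.npy",allow_pickle=True).item(); save(f,"w17.png",(150,180,370,360),3.4)
print(pix(f,[.615,-.295,.1]),pix(f,[.615,-.295,.04]),bot.find_in("wrist","stylus_mid"))
E
```

```text
38.1 [ 0.6154 -0.2963  0.118 ] [-3.1407  0.0018 -3.079 ] width 0.0602 f [-0.268   0.3036  0.569 ]
[264.03640498 235.78908492] [263.5524186  199.96829408] [{'position': [0.6082, -0.2963, 0.0866], 'score': 0.69}]
```

View pics/w17.png

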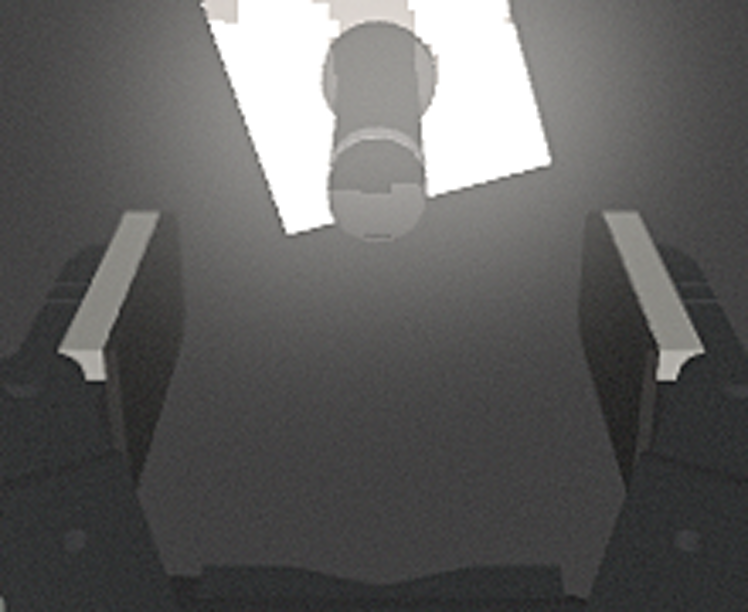

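The handle top is centred between the fingers at crop (378,190), matching TCP x,y. I'll descend and grip.

Call:
apply_moves:
  claw: [0.06,0.06,0.06,0.06,0.06,0.012,0.012,0.012,0.012,0.012,0.012,0.012,0.012]
  xyz:
    - [0,0,0.02]
    - [0,0,0.02]
    - [0,0,0.02]
    - [0,0,0.002]
    - [0,0,0]
    - [0,0,0]
    - [0,0,0]
    - [0,0,0]
    - [0,0,0]
    - [0,0,0]
    - [0,0,0]
    - [0,0,0]
    - [0,0,0]
  twist:
    - [0,0,0]
    - [0,0,0]
    - [0,0,0]
    - [0,0,0]
    - [0,0,0]
    - [0,0,0]
    - [0,0,0]
    - [0,0,0]
    - [0,0,0]
    - [0,0,0]
    - [0,0,0]
    - [0,0,0]
    - [0,0,0]
  force: 60

```text
clock: 39.5
position: [0.615, -0.2964, 0.0553]
tool_rot: [-3.141, 0.001, -3.079]
force: [-2.1, 0.4, 8.3]
grip_width: 0.0165
finger_force: 58.3
```

Call:
apply_moves:
  claw: [0.012,0.012,0.012,0.012,0.012,0.012,0.012,0.012,0.012,0.012,0.012,0.012,0.012,0.012,0.012,0.012,0.012,0.012,0.012,0.012]
  xyz:
    - [0,0,-0.02]
    - [0,0,-0.03]
    - [0,0,-0.03]
    - [0,0,-0.03]
    - [0.0023,0.0377,0]
    - [0.0023,0.0377,0]
    - [0.0023,0.0377,0]
    - [0.0023,0.0377,0]
    - [0.0023,0.0377,0]
    - [0.0023,0.0377,0]
    - [0.0023,0.0377,0]
    - [0.0023,0.0377,0]
    - [0.0023,0.0377,0]
    - [0.0023,0.0377,0]
    - [0.0023,0.0377,0]
    - [0.0023,0.0377,0]
    - [0.0023,0.0377,0]
    - [0.0023,0.0377,0]
    - [0.0023,0.0377,0]
    - [0.0023,0.0377,0]
  twist:
    - [0,0,0]
    - [0,0,0]
    - [0,0,0]
    - [0,0,0]
    - [0,0,0]
    - [0,0,0]
    - [0,0,0]
    - [0,0,0]
    - [0,0,0]
    - [0,0,0]
    - [0,0,0]
    - [0,0,0]
    - [0,0,0]
    - [0,0,0]
    - [0,0,0]
    - [0,0,0]
    - [0,0,0]
    - [0,0,0]
    - [0,0,0]
    - [0,0,0]

```text
clock: 41.5
position: [0.54, 0.3051, 0.1648]
tool_rot: [3.141, 0.0, -3.079]
force: [0.7, 0.3, -0.5]
grip_width: 0.0166
finger_force: 58.6
```

Call:
apply_moves:
  claw: [0.012,0.012,0.012,0.012,0.012]
  xyz:
    - [0,0,0]
    - [0,0,0.03]
    - [0,0,0.025]
    - [0,0,0]
    - [0,0,0]
  twist:
    - [0,0,0]
    - [0,0,0]
    - [0,0,0]
    - [0,0,0]
    - [0,0,0]

```text
clock: 42.0
position: [0.5406, 0.3032, 0.11]
tool_rot: [-3.141, -0.0, -3.08]
force: [0.4, 0.1, -0.2]
grip_width: 0.0167
finger_force: 58.6
```

```bash
python3 look.py w18; python3 - <<'E'
from h import *
f=np.load("w18.npy",allow_pickle=True).item(); save(f,"w18.png",(150,150,370,370),2.7)
print(pix(f,[.5409,.3037,.045]),bot.find_in("wrist","stylus_mid"),bot.find_in("wrist","key_face"))
E
```

```text
42.0 [0.5406 0.3032 0.11  ] [-3.1414 -0.     -3.0798] width 0.0167 f [ 0.3842  0.1176 -0.2051]
[262.38720965 207.17244897] [{'position': [0.5332, 0.3033, 0.1418], 'score': 0.59}] [{'position': [0.5359, 0.3047, 0.0447], 'score': 0.83}]
```

View pics/w18.png

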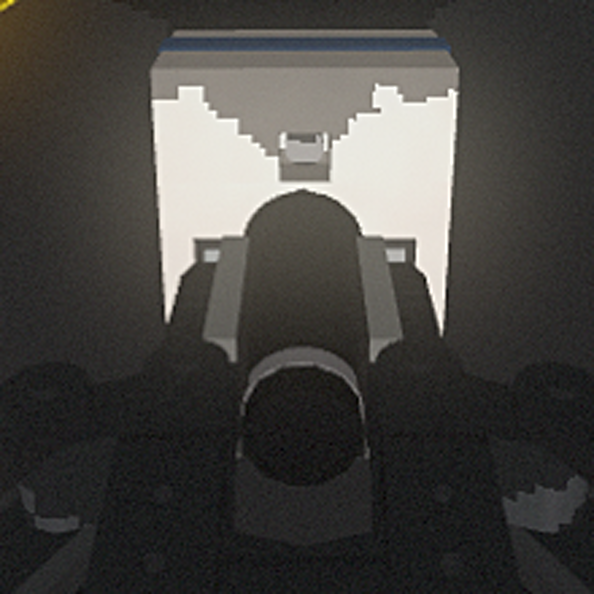

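The key's well is centred at crop (305,156), orig (263,207.8), and the handle top is at (262.6,308). I'll check the stylus offset numerically.

```bash
python3 - <<'E'
from h import *
f=np.load("w18.npy",allow_pickle=True).item()
print("key",world(f,263-.2,207.8-.2,.045),"handle",world(f,262.4,307.9,.110+.0447),"tip?",bot.observe()["position"])
E
```

```text
key [0.54121196 0.30401819 0.045     ] handle [0.53974232 0.30343408 0.1547    ] tip? [0.54105851 0.30365473 0.11078826]
```

Call:
apply_moves:
  claw: [0.012,0.012,0.012,0.012,0.012,0.012,0.012,0.012,0.012]
  xyz:
    - [-0.0007,0,0.015]
    - [0,0,0.01]
    - [0,0,0.005]
    - [0,0,0.002]
    - [0,0,0.002]
    - [0,0,0.001]
    - [0,0,0.001]
    - [0,0,0]
    - [0,0,0]
  twist:
    - [0,0,0]
    - [0,0,0]
    - [0,0,0]
    - [0,0,0]
    - [0,0,0]
    - [0,0,0]
    - [0,0,0]
    - [0,0,0]
    - [0,0,0]

```text
clock: 43.05
position: [0.5411, 0.3035, 0.0735]
tool_rot: [3.142, 0.0, -3.08]
force: [-0.8, -0.4, 4.4]
grip_width: 0.0164
finger_force: 58.6
```

Call:
apply_moves:
  claw: [0.012,0.012,0.012,0.012,0.012]
  xyz:
    - [0,0,0.0007]
    - [0,0,0.0007]
    - [0,0,0]
    - [0,0,0]
    - [0,0,0]
  twist:
    - [0,0,0]
    - [0,0,0]
    - [0,0,0]
    - [0,0,0]
    - [0,0,0]

```text
clock: 43.55
position: [0.5414, 0.3036, 0.0727]
tool_rot: [3.141, 0.001, -3.08]
force: [-3.3, -3.4, 15.1]
grip_width: 0.0169
finger_force: 60.0
```

Bottomed out at 15 N. I'll hold for over two seconds.

Call:
apply_moves:
  claw: [0.012,0.012,0.012,0.012,0.012,0.012,0.012,0.012,0.012,0.012,0.012,0.012,0.012,0.012,0.012,0.012,0.012,0.012,0.012,0.012]
  xyz:
    - [0,0,0]
    - [0,0,0]
    - [0,0,0]
    - [0,0,0]
    - [0,0,0]
    - [0,0,0]
    - [0,0,0]
    - [0,0,0]
    - [0,0,0]
    - [0,0,0]
    - [0,0,0]
    - [0,0,0]
    - [0,0,0]
    - [0,0,0]
    - [0,0,0]
    - [0,0,0]
    - [0,0,0]
    - [0,0,0]
    - [0,0,0]
    - [0,0,0]
  twist:
    - [0,0,0]
    - [0,0,0]
    - [0,0,0]
    - [0,0,0]
    - [0,0,0]
    - [0,0,0]
    - [0,0,0]
    - [0,0,0]
    - [0,0,0]
    - [0,0,0]
    - [0,0,0]
    - [0,0,0]
    - [0,0,0]
    - [0,0,0]
    - [0,0,0]
    - [0,0,0]
    - [0,0,0]
    - [0,0,0]
    - [0,0,0]
    - [0,0,0]

```text
clock: 45.55
position: [0.5414, 0.3036, 0.0728]
tool_rot: [3.141, 0.001, -3.079]
force: [-4.0, -2.2, 15.5]
grip_width: 0.0167
finger_force: 60.0
```

Call:
apply_moves:
  claw: [0.012,0.012,0.012,0.012,0.012,0.012,0.012]
  xyz:
    - [0,0,0]
    - [0,0,0]
    - [0,0,0]
    - [0,0,-0.02]
    - [0,0,-0.03]
    - [0,0,-0.03]
    - [0,0,-0.02]
  twist:
    - [0,0,0]
    - [0,0,0]
    - [0,0,0]
    - [0,0,0]
    - [0,0,0]
    - [0,0,0]
    - [0,0,0]

```text
clock: 46.25
position: [0.5416, 0.3038, 0.1739]
tool_rot: [3.141, 0.002, -3.079]
force: [0.7, 0.6, -0.8]
grip_width: 0.0165
finger_force: 58.7
```

Call:
apply_moves:
  claw: [0.012,0.012,0.012,0.012,0.012,0.012,0.012,0.012,0.012,0.012,0.012,0.012,0.012,0.012,0.012,0.012,0.012,0.012,0.012]
  xyz:
    - [-0.0023,-0.0377,0]
    - [-0.0023,-0.0377,0]
    - [-0.0023,-0.0377,0]
    - [-0.0023,-0.0377,0]
    - [-0.0023,-0.0377,0]
    - [-0.0023,-0.0377,0]
    - [-0.0023,-0.0377,0]
    - [-0.0023,-0.0377,0]
    - [-0.0023,-0.0377,0]
    - [-0.0023,-0.0377,0]
    - [-0.0023,-0.0377,0]
    - [-0.0023,-0.0377,0]
    - [-0.0023,-0.0377,0]
    - [-0.0023,-0.0377,0]
    - [-0.0023,-0.0377,0]
    - [-0.0023,-0.0377,0]
    - [0.0007,0,0]
    - [0,0,0]
    - [0,0,0]
  twist:
    - [0,0,0]
    - [0,0,0]
    - [0,0,0]
    - [0,0,0]
    - [0,0,0]
    - [0,0,0]
    - [0,0,0]
    - [0,0,0]
    - [0,0,0]
    - [0,0,0]
    - [0,0,0]
    - [0,0,0]
    - [0,0,0]
    - [0,0,0]
    - [0,0,0]
    - [0,0,0]
    - [0,0,0]
    - [0,0,0]
    - [0,0,0]

```text
clock: 48.15
position: [0.6148, -0.2952, 0.1717]
tool_rot: [3.141, 0.0, -3.078]
force: [0.5, 1.0, 0.1]
grip_width: 0.0167
finger_force: 58.7
```

Call:
apply_moves:
  claw: [0.012,0.012,0.012,0.012,0.012,0.012]
  xyz:
    - [0,0,0.03]
    - [0,0,0.03]
    - [0,0,0.024]
    - [0,0,0]
    - [0,0,0]
    - [0,0,0]
  twist:
    - [0,0,0]
    - [0,0,0]
    - [0,0,0]
    - [0,0,0]
    - [0,0,0]
    - [0,0,0]

```text
clock: 48.75
position: [0.6155, -0.2962, 0.0896]
tool_rot: [-3.141, 0.002, -3.079]
force: [0.7, 0.6, -1.2]
grip_width: 0.0165
finger_force: 58.7
```

Call:
apply_moves:
  claw: [0.012,0.012,0.012,0.012,0.012,0.012,0.012]
  xyz:
    - [0,0,0.01]
    - [0,0,0.01]
    - [0,0,0.008]
    - [0,0,0.004]
    - [0,0,0.002]
    - [0,0,0]
    - [0,0,0]
  twist:
    - [0,0,0]
    - [0,0,0]
    - [0,0,0]
    - [0,0,0]
    - [0,0,0]
    - [0,0,0]
    - [0,0,0]

```text
clock: 49.45
position: [0.6143, -0.2961, 0.0552]
tool_rot: [3.141, -0.0, -3.08]
force: [-10.8, 5.9, 27.5]
grip_width: 0.0168
finger_force: 61.5
```

Call:
apply_moves:
  claw: [0.012,0.03,0.05,0.06,0.06,0.06,0.06,0.06,0.06,0.06,0.06,0.06]
  xyz:
    - [0,0,-0.001]
    - [0,0,0]
    - [0,0,0]
    - [0,0,0]
    - [0,0,0]
    - [0,0,-0.02]
    - [0,0,-0.03]
    - [0,0,-0.03]
    - [0.02,0.02,-0.04]
    - [0.02,0.03,-0.04]
    - [0.02,0.03,-0.04]
    - [0.02,0.03,0]
  twist:
    - [0,0,0]
    - [0,0,0]
    - [0,0,0]
    - [0,0,0]
    - [0,0,0]
    - [0,0,0]
    - [0,0,0]
    - [0,0,0]
    - [0,0,0]
    - [0,0,0]
    - [0,0,0]
    - [0,0,0]

```text
clock: 50.65
position: [0.5319, -0.1956, 0.2535]
tool_rot: [-3.14, 0.006, -3.08]
force: [0.4, 0.2, -0.7]
grip_width: 0.0602
finger_force: 0.0
```

Call:
apply_moves:
  claw: [0.06,0.06,0.06,0.06,0.06,0.06]
  xyz:
    - [0,0.03,-0.04]
    - [0,0.03,-0.02]
    - [0,0,0]
    - [0,0,0]
    - [0,0,0]
    - [0,0,0]
  twist:
    - [0,0,0]
    - [0,0,0]
    - [0,0,0]
    - [0,0,0]
    - [0,0,0]
    - [0,0,0]

```text
clock: 51.25
position: [0.5269, -0.1366, 0.3083]
tool_rot: [-3.141, -0.001, -3.081]
force: [0.2, -0.2, 0.5]
grip_width: 0.0598
finger_force: 0.0
```

```bash
python3 look.py w20; python3 - <<'E'
from fit import *
np.set_printoptions(precision=4,suppress=True)
f=np.load("w20.npy",allow_pickle=True).item()
print(bot.find_in("wrist","stylus_mid"))
p=pix(f,[.615,-.296,.1]);q=pix(f,[.615,-.296,.044]);print("pred top/collar px",p,q)
for n in("w16","w20"):
    g=np.load(n+".npy",allow_pickle=True).item(); c=pix(g,[.615,-.296,.07]).astype(int)
    # dark handle against white rest top: darkest along lines across the stylus
    im=g["img"].mean(2); 
    for z in(.044,.055,.065):
        u,v=pix(g,[.615,-.296,z]); a=pix(g,[.615-.03,-.296-.03,z]);
        print(n,z,(u,v),im[int(round(v)),int(u)-14:int(u)+15].astype(int))
# cartridges: yaw/pos by disc & rivet of each bay (top disc z=.056)
for d in(.102,.034,-.034,-.102):
    b=np.array([.6223-d*.0625,.0074+d*.998]); u,v=pix(f,[*b,.056]); 
    if not(12<u<500 and 12<v<372): print("out");continue
    k=9;u0,v0=int(u)-k,int(v)-k; w=f["img"].mean(2)[v0:v0+2*k+1,u0:u0+2*k+1]; m=np.clip(np.percentile(w,80)-30-w,0,40)
    yy,xx=np.mgrid[:2*k+1,:2*k+1]; print("bay",b,"disc",world(f,u0+(m*xx).sum()/m.sum(),v0+(m*yy).sum()/m.sum(),.056))
E
```

```text
51.25 [ 0.5269 -0.1366  0.3083] [-3.1415 -0.0014 -3.0808] width 0.0598 f [ 0.2398 -0.2226  0.4801]
[{'position': [0.6102, -0.2922, 0.0783], 'score': 0.67}, {'position': [0.6288, -0.091, 0.0535], 'score': 0.17}, {'position': [0.6233, 0.1019, 0.047], 'score': 0.15}]
pred top/collar px [131.2903 223.292 ] [146.7846 207.1754]
w16 0.044 (np.float64(150.56814936303982), np.float64(203.3242735539658)) [224 222 224 229 225 170  54  59  63  62  64  64  65  62  68  64  68  68
  66  66  79  82  78  61  77 245 229 228 226]
w16 0.055 (np.float64(147.80710124982926), np.float64(206.20288404776116)) [220 219 219 224 228 232 202  64  53  60  63  66  65  62  67  63  64  62
  69  67  64  64  62  73  79  80  62 104 244]
w16 0.065 (np.float64(145.177904039061), np.float64(208.94652788695947)) [239 226 224 226 219 162  64  48  55  61  64  66  64  61  64  65  61  69
  65  62  65  63  68  60  72  76  71  92 212]
w20 0.044 (np.float64(146.78461702717817), np.float64(207.17538461919642)) [227 225 225 227 232 231 185  47  61  60  64  63  67  66  66  65  63  68
  66  64  69  82  80  76  35 243 234 229 228]
w20 0.055 (np.float64(144.03133586923008), np.float64(210.0329863894731)) [221 220 224 230 234 220 169  42  53  62  66  66  62  63  67  66  66  65
  66  71  66  63  68  82  75  69  84 242 234]
w20 0.065 (np.float64(141.41427654121168), np.float64(212.7516822819497)) [121 225 230 227 234 219 115  37  53  61  66  64  59  67  66  67  63  66
  66  67  61  67  66  65  72  75  65  95 166]
bay [0.6159 0.1092] disc [0.6159 0.1087 0.056 ]
bay [0.6202 0.0413] disc [0.6189 0.0411 0.056 ]
bay [ 0.6244 -0.0265] disc [ 0.624  -0.0265  0.056 ]
bay [ 0.6287 -0.0944] disc [ 0.6277 -0.0941  0.056 ]
```

The stylus profile matches its original standing pose, and all the cartridges are within 1.5 mm of their bays. I'll hand in.

```bash
python3 -c "
from workcell import bot
print(bot.job_done())"
```

```text
the job is handed in; nothing more can be done
None
```

All four cartridges are in their bays with pins pressed flush, the service key was held fully in for over 2 s, and the stylus is back in its rest. The job is handed in, but no verdict came back.

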